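Stack a grinding wheel between its flanges

TASK

Build up the wheel pack on the round mounting stand: the plain steel flange goes on the stand, the larger of the two grinding wheels (standing in the wooden rack) lies flat on it, and the flange with the hub goes on top, hub up, all centred so that both flanges cover the wheel's bore all round. A standing wheel cannot be laid flat in one grip, so first lean the wheel on the slanted rest against its two pins, let go of it there, and take it again square to its face. Wheels are brittle: set everything down gently, and leave the other wheel and the loose things on the bench where they are.

Things in the scene. Friction and masses are not known exactly. Their poses are not given: they have to be found in the camera images.
- wheel: The larger grinding wheel, a plain grey flat ring: 130 mm outside diameter, 16 mm thick, with a 50 mm bore (so 40 mm of solid ring from bore to rim), both faces alike, about 0.35 kg. Origin at its very centre (mid-thickness, on the axis); its z axis is the wheel's axis, horizontal while it stands in the rack.
- small_wheel: The smaller, worn wheel: 100 mm diameter, 16 mm thick, 50 mm bore, standing in the rack's other slot. Origin and axes as for the wheel. It stays there.
- rear_flange: Plain flange: a solid steel disc of 68 mm diameter, 16 mm thick, lying on the bench, about 0.4 kg. Origin at the centre of its underside, z up.
- front_flange: Hub flange: a steel disc of 68 mm diameter, 14 mm thick, with a central round hub on top of 36 mm diameter and 26 mm high (40 mm in all), lying on the bench hub up, about 0.42 kg. Origin at the centre of its underside, z up through the hub.
- stand_top (a point): Centre of the top of the mounting stand, a fixed dark steel pedestal whose flat round top (80 mm diameter) is 60 mm above the bench on a 44 mm column with a 110 mm foot. The stack is built here.
- rack: Fixed wooden rack, 150 x 170 mm, two slots along its x at y = -42 and +42 mm. Each is 19 mm wide between cheeks that rise to 56 mm above the bench; a wheel stands in it on edge, its axis along the rack's y, its lowest point 14 mm above the bench (centre 79 mm up for the large wheel, 62 mm for the small one). Origin at the centre of its underside, z up.
- rest: Foot of the fixed slanted rest, 130 x 140 mm. Origin on the bench straight below the origin of rest_face, z up; its y points the way the slope faces.
- rest_face: Slanted face of the rest, at 45 degrees, 64 mm wide, from 26 mm up the slope to 70 mm down it. z points square out of it, y down the slope, x is level. Origin on its surface, 85 mm above the bench: under the centre of the large wheel when that leans here on both pins (wheel origin 8 mm out along z; the top 39 mm of the wheel then stand free, with room for a finger behind).
- rest_pins (a point): Point midway between the feet of the rest's two upstanding pins, 58 mm down the slope from the face's origin. The pins, 12 mm thick and standing 22 mm out of the face, are 41 mm to either side.
- oil_bottle: Bystander: bottle, 48 mm diameter, 130 mm high.
- air_gun: Bystander: black air blow gun lying flat, about 200 x 150 mm.
- spacer: Bystander: small steel disc, 44 mm diameter, 20 mm thick. Not part of the stack.
- stand: The whole mounting stand; origin at the centre of its foot on the bench, 60 mm below stand_top.
Things that resemble listed ones, but are neither listed nor needed, are in the scene too. Leave any turquoise or yellow look-alike of the rear_flange alone.

How it is judged:
On the way:
1. the larger wheel leans on the slanted rest, flat against its face, let go by the fingers (angle between the z axis of wheel and the z axis of rest_face, either way round below 0.12 rad and distance between wheel and rest_face below 0.025 m and contact force between the fingers and wheel below 0.1 N and linear speed of wheel below 0.02 m/s and contact force between wheel and rest above 0.5 N), for 0.2 s.
At the end, for the whole second after the job is handed in: Plain flange flat on the stand, larger wheel flat on it, hub flange flat on the wheel with its hub up; each within 8 mm of the stand's axis and within 8 mm of its neighbour's, tilted less than 0.08 rad, at its proper height within 3 to 4 mm, at rest (horizontal distance between each of rear_flange, wheel, front_flange and stand_top below 0.008 m and horizontal distance between wheel and rear_flange below 0.008 m and horizontal distance between front_flange and wheel below 0.008 m and z of rear_flange in the frame of stand_top between -0.003 and 0.003 m and z of wheel in the frame of stand_top between 0.02 and 0.028 m and z of front_flange in the frame of stand_top between 0.028 and 0.036 m and angle between front_flange's own z axis and vertical below 0.08 rad and angle between the z axis of each of wheel, rear_flange and the z axis of rest, either way round below 0.08 rad and linear speed of each of wheel, rear_flange, front_flange below 0.01 m/s); the robot touches nothing.
It fails at once if a loose bystander or the other wheel was moved by more than 30 mm (distance of any of small_wheel, oil_bottle, air_gun, spacer from where it was at the start of the episode above 0.03 m).
It fails at once if the wheel or a flange was let fall (moving faster than 0.5 m/s with no finger on it) ((contact force between the fingers and wheel below 0.1 N and linear speed of wheel above 0.5 m/s) or (contact force between the fingers and rear_flange below 0.1 N and linear speed of rear_flange above 0.5 m/s) or (contact force between the fingers and front_flange below 0.1 N and linear speed of front_flange above 0.5 m/s)).
It fails at once if the wheel was knocked hard (over 150 N against a flange, the stand or the rest) (contact force between wheel and rear_flange above 150 N or contact force between wheel and front_flange above 150 N or contact force between wheel and rest above 150 N or contact force between wheel and stand above 150 N).
It also fails if it takes over 72 s, if anything falls off the work surface, if the arm or the gripper's body presses on something with over 40 N, if the wrist force passes 120 N, or if a joint passes its speed limit or range.

ROBOT

A 7-joint arm with a two-finger parallel gripper is mounted at the origin on the work surface. World frame = base frame: x ahead of the robot, y to its left, z up, the work surface at z = 0. Lengths are in m, angles in rad, forces in N, time in s.
With the tool pointing down it reaches from about 0.425 to 0.875 m from the base axis. Payload 4.7 kg.
Tool frame: the origin (TCP) lies on the mounting face of the last link; the fingertips stand 173 mm ahead of it and the grasp point (between the pads) lies 155 mm ahead of it (manip.grip_point_offset is the distance from the TCP to the grasp point, in m); z points along the fingers, y is the direction in which the jaws open and shut (so a half turn about z gives the same grasp; the last joint's range is limited). The gripper opens to 85 mm and grips with 20 to 120 N. Pads are 22 mm wide; open, the fingers measure 114 mm over their backs; the gripper's body (76 mm by 85 mm) begins 54 mm behind the grasp point. The pads swing forward as they close: fully open they stand 13 mm farther back than shut.
Start: joints at [1.359, 0.321, -0.07, 1.45, 0.023, 1.371, -0.057], TCP at [0.146, -0.634, 0.405] pointing down, gripper open.
Joint ranges: [-2.86, 2.86], [-0.3, 2.09], [-1.38, 1.24], [0.06, 2.45], [-1.56, 4.7], [0.09, 2.05], [-2.69, 2.69]. Speed limits (rad/s): [2.57, 2.57, 3.14, 3.14, 3.14, 3.14, 3.14].

INTERFACE

Orientations are given as a rotation vector (axis times angle).
In Python, from station import manip gives the robot as it stands.
- The arm moves only by the tool apply_moves, never from a script. Its argument "series" is a list of rows, each an object with "slide": the shift along the tool's x, y, z in cm, a list of three; "twist": the turn, a rotation vector about the tool's x, y, z in degrees, a list of three. In form: [{"slide": [tx, ty, tz], "twist": [rx, ry, rz]}, ...]. A call has 1 to 20 rows; each row shifts and turns the commanded pose from where the row before left it, along the tool's axes as they then stand; what a row does not reach is not made up. A row lasts 1/12 s, in which the tool goes at most 41.7 mm and 7.16 degrees, less where a joint would pass 70% of its speed; a pose out of reach is approached as far as the arm can. A call with a gripper value outside its range is refused whole. "claw" is the opening, from 0 (shut) to 1 (fully open), set as the call begins (left out, the last holds). The fingers move at their own pace and stop on an object; "force" is the grip in N (left out, the last holds). Time passes only in rows, so rows that do not move let the fingers close. It gives the time, the measured TCP pose, the force and the opening at its end, in the units of the state.
- manip.read_state(): the state, without advancing time (a new reading comes with each control period).
- manip.capture(name): name is "side" or "top"; returns the picture (480x640x3 uint8, blue, green, red); there is no depth.
- manip.camera_params(name): a dict with "mtx" (3x3 intrinsics, pixels), "R" (3x3) and "t" (3): a world point X has camera coordinates R X + t. Camera axes: x right, y down, z forward; pixel columns grow to the right and rows downward; lengths in m; the calibration is good to about 2 mm. A picture is of the moment at which its call begins. camera_params takes no time and is no camera call.
- manip.close_job(): hands the job in, once; it reports no verdict.
Trained networks look in the newest picture that a camera, given by its name, has taken for a name from the list of things; names that differ only in an ending like _2 or _b are one class to them, and where a whole thing is asked for, a point or a joint stands for the part that bears it (a point fixed in the world has none). Each returns a list of dicts, best first, with "confidence" (0 to 1); they miss things now and then, are a little off and sometimes report something else, mostly with a low value. They report only what shows in the picture. A call takes as long as a camera call. They do not tell look-alikes from the thing itself.
- manip.masks_of(camera, thing): "region" (480x640 bool, what is visible of it) and "uv" ([column, row] in pixels, amid what is visible of it).
The state is a dict: "clock": time; "joint_pos": joint angles; "qvel": joint speeds; "tau": joint torques, N m; "ee_pos": TCP position; "tool_rot": TCP orientation; "ft_force": force on the tool from outside, world axes, zero at the start; "ft_torque": the same for the moment, N m; "gripper_width": finger opening in m.
Only numpy, scipy, OpenCV 4.12 (cv2) and the standard library are available. Lean on these libraries where they do the work, as an engineer would, in place of code of your own. Each camera call takes 0.05 s, during which the arm holds its last target.

## Working session

There is one attempt and no reset: what is moved stays moved. The work goes in short steps, Python scripts to look and compute and a tool call to move; the robot and the scene stay as the last step left them, time stands still between calls to the robot, and variables do not carry over. Pictures are saved under pics/ and viewed, and the job is handed in when it is done.

Besides the shell and the picture viewer there is one more tool, called by a JSON object that holds its "op" and its "data". apply_moves: Moves the arm, as the interface text tells. Its arguments: {"type":"object","properties":{"series":{"type":"array"},"claw":{"type":"number"},"force":{"type":"number"}},"required":["series"]}

```bash
ls; mkdir -p pics; python3 - <<'E'
from station import manip
import cv2,numpy as np
print(manip.read_state(), manip.grip_point_offset)
for n in ("side","top"):
    cv2.imwrite(f"pics/{n}0.png",manip.capture(n)); p=manip.camera_params(n); print(n,p, -np.array(p['R']).T@p['t'])
E
```

```text
pics
{'clock': 0.0, 'joint_pos': array([ 1.35910424,  0.32182286, -0.07010606,  1.45167023,  0.02264968,
        1.37078349, -0.05691044]), 'qvel': array([ 8.89207328e-04, -1.51531776e-03, -4.00053664e-04,  4.68314147e-04,
        1.55362797e-03,  6.74241448e-05, -3.84665374e-04]), 'tau': array([-2.88131987e-04, -4.93572807e+01, -3.82321095e-01, -3.14329934e+01,
        1.30159038e-02,  1.12715058e-02, -1.27703382e-05]), 'ee_pos': array([ 0.14544742, -0.63331037,  0.40362585]), 'tool_rot': array([-3.11973244e+00, -3.53788758e-01,  5.51989634e-04]), 'ft_force': array([-0.33963707, -0.7865803 , -0.30848663]), 'ft_torque': array([0.04498147, 0.02629645, 0.04272866]), 'gripper_width': 0.08559212832527097} 0.1547
side {'mtx': array([[560.11585521,   0.        , 323.44493804],
       [  0.        , 560.11585521, 247.45479279],
       [  0.        ,   0.        ,   1.        ]]), 'R': array([[ 0.98382277, -0.17800126,  0.02020643],
       [-0.10596372, -0.66916268, -0.73552227],
       [ 0.14444528,  0.72148241, -0.67719916]]), 't': array([-0.56247838,  0.15211171,  1.0539727 ])} [ 0.41725597 -0.75875715  0.83699666]
top {'mtx': array([[536.82202768,   0.        , 328.02717575],
       [  0.        , 536.82202768, 243.39732742],
       [  0.        ,   0.        ,   1.        ]]), 'R': array([[-0.0295784 , -0.99933404, -0.02136829],
       [-0.98464052,  0.03281025, -0.17148333],
       [ 0.17207023,  0.01596788, -0.98495526]]), 't': array([0.07002449, 0.54767843, 1.06873426])} [0.35744024 0.03494297 1.14806945]
```

View pics/side0.png

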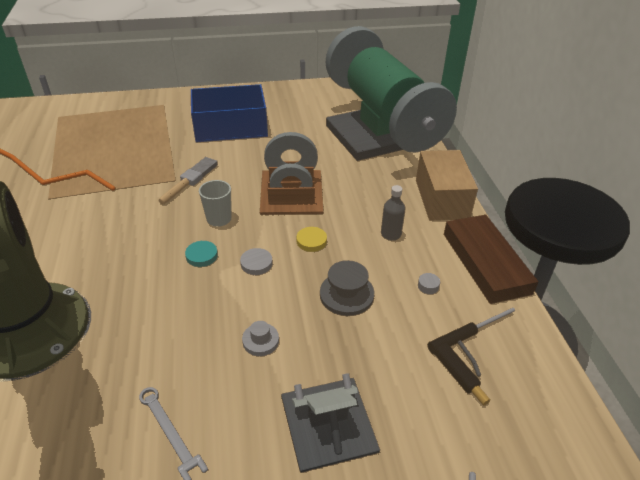

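View pics/top0.png

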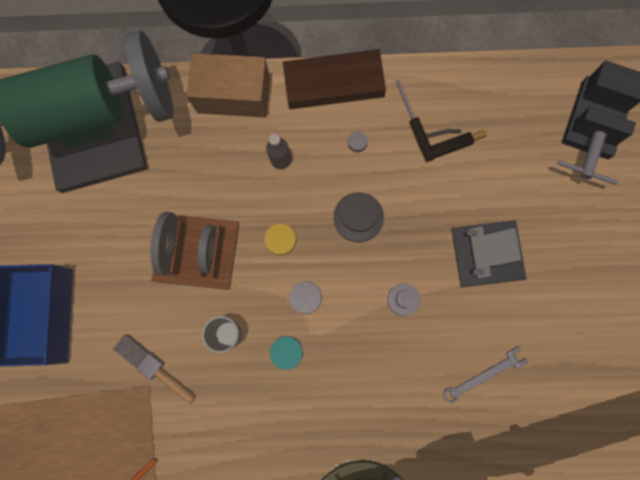

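The large wheel stands in the far slot of the rack (side 291,155; top 165,243). There are three look-alike flange discs: grey (side 256,261; top 306,297), turquoise (top 286,352) and yellow (top 280,238). Next I'll get the masks and fit the poses.

```bash
python3 - <<'E'
from station import manip
import cv2,numpy as np,pickle
out={}
for n in ("side","top"):
    im=manip.capture(n); out[n]=im; vis=im.copy()
    for i,t in enumerate(["wheel","rear_flange","front_flange","stand","rack","rest","small_wheel"]):
        r=manip.masks_of(n,t); out[n,t]=r
        print(n,t,[(round(d['confidence'],2),np.round(d['uv']).tolist(),int(d['region'].sum())) for d in r])
        for d in r[:1]:
            c,_=cv2.findContours(d['region'].astype(np.uint8),0,2); cv2.drawContours(vis,c,-1,[(0,0,255),(0,255,0),(255,0,0),(0,255,255),(255,0,255),(255,255,0),(255,255,255)][i],1)
    cv2.imwrite(f"pics/m_{n}.png",cv2.resize(vis[90:470,120:540],None,fx=1.9,fy=1.55) if 0 else cv2.resize(vis[90:470,120:540],(798,722*598//722)) )
pickle.dump(out,open("masks.pkl","wb")); print(manip.read_state()['clock'])
a=out['side'][220:300,180:340]; b=out['top'][220:380,240:400]
cv2.imwrite("pics/crop1.png",np.vstack([cv2.resize(a,(560,280)),cv2.resize(b,(560,300))]))
E
```

```text
side wheel [(0.94, [289.0, 150.0], 1346)]
side rear_flange [(0.66, [199.0, 255.0], 680), (0.56, [313.0, 240.0], 644), (0.55, [257.0, 261.0], 755)]
side front_flange [(0.62, [258.0, 343.0], 992)]
side stand [(0.61, [346.0, 287.0], 2339), (0.48, [260.0, 340.0], 1027)]
side rack [(0.68, [292.0, 194.0], 2293), (0.67, [328.0, 423.0], 6600)]
side rest [(0.66, [329.0, 421.0], 6513)]
side small_wheel [(0.89, [286.0, 174.0], 644)]
top wheel [(0.72, [162.0, 245.0], 1285)]
top rear_flange [(0.92, [304.0, 295.0], 826), (0.89, [282.0, 239.0], 798), (0.71, [287.0, 352.0], 817)]
top front_flange [(0.58, [406.0, 301.0], 767)]
top stand []
top rack [(0.6, [199.0, 251.0], 3547)]
top rest [(0.92, [488.0, 251.0], 4058), (0.71, [195.0, 253.0], 3584), (0.49, [496.0, 251.0], 1786)]
top small_wheel [(0.89, [210.0, 248.0], 710)]
0.9
```

View pics/m_side.png

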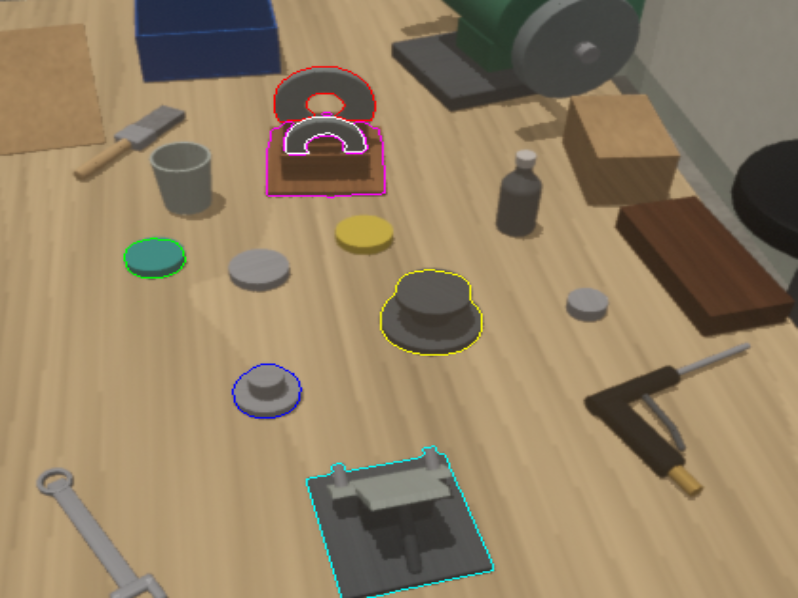

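View pics/m_top.png

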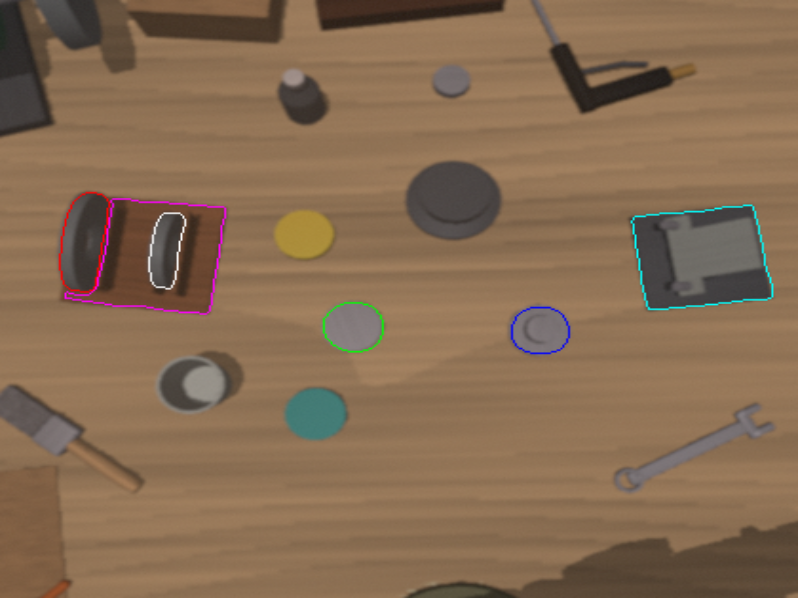

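View pics/crop1.png

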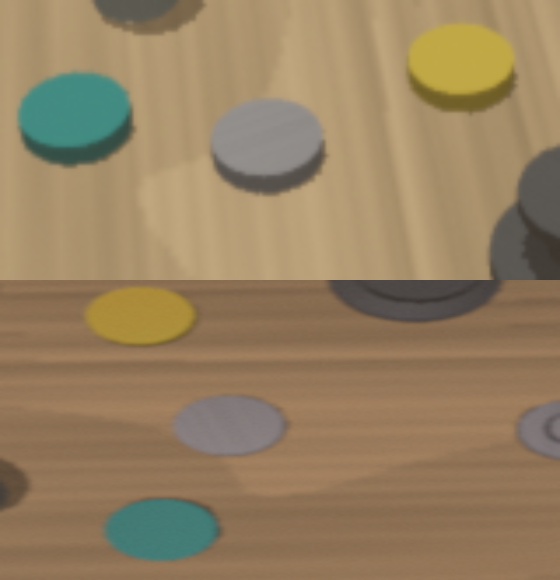

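Candidates for rear_flange: turquoise (side 199,255), yellow (313,240) and grey steel (257,261 / top 305,296). The grey one is the plain steel flange, and the crop confirms it. Now the silhouette fits.

```bash
cat > h.py <<'E'
import numpy as np,cv2,pickle
from scipy.spatial.transform import Rotation as Ro
from scipy.optimize import minimize
from station import manip
P={n:manip.camera_params(n) for n in ("side","top")}
def proj(n,X):
    p=P[n]; c=np.asarray(X)@np.array(p['R']).T+p['t']; q=c@np.array(p['mtx']).T; return q[:,:2]/q[:,2:]
th=np.linspace(0,2*np.pi,60,endpoint=False)
def cyl(r,z0,z1): return np.vstack([np.c_[r*np.cos(th),r*np.sin(th),0*th+z] for z in (z0,z1)])
def box(a,b,z0,z1): return np.array([[x,y,z] for x in(-a,a) for y in(-b,b) for z in(z0,z1)])
def tf(pts,x,y,yaw,z=0): 
    c,s=np.cos(yaw),np.sin(yaw); return pts@np.array([[c,s,0],[-s,c,0],[0,0,1]])+[x,y,z]
def render(n,parts,S=4):
    m=np.zeros((480*S,640*S),np.uint8)
    for p in parts:
        h=cv2.convexHull(((proj(n,p)+.5)*S-.5).astype(np.float32)).astype(np.int32); cv2.fillConvexPoly(m,h,255)
    return cv2.resize(m,(640,480),interpolation=cv2.INTER_AREA)/255.
def fit(parts,masks,x0,yaw=False):
    M={n:m.astype(float) for n,m in masks.items()}
    def cost(v):
        e=0
        for n in M:
            r=render(n,[tf(p,v[0],v[1],v[2]*10 if yaw else 0) for p in parts]); e+=np.abs(r-M[n]).sum()/M[n].sum()
        return e
    x0=np.array(x0,float); 
    if yaw: x0=np.array([x0[0],x0[1],x0[2]/10])
    sim=np.vstack([x0]+[x0+np.eye(len(x0))[i]*.01 for i in range(len(x0))])
    r=minimize(cost,x0,method='Nelder-Mead',options=dict(initial_simplex=sim,xatol=1e-4,fatol=1e-4))
    v=r.x.copy(); 
    if yaw: v[2]*=10
    return v,r.fun
def ray(n,uv,z):
    p=P[n]; R=np.array(p['R']); C=-R.T@p['t']; d=R.T@np.linalg.solve(p['mtx'],[uv[0],uv[1],1]); return C+d*(z-C[2])/d[2]
E
cat > a.py <<'E'
from h import *
o=pickle.load(open("masks.pkl","rb"))
near=lambda L,uv: min(L,key=lambda d:np.hypot(*(np.array(d['uv'])-uv)))['region']
S=[('rear',[cyl(.034,0,.016)],{'side':near(o['side','rear_flange'],(257,261)),'top':near(o['top','rear_flange'],(304,295))}),
('front',[cyl(.034,0,.014),cyl(.018,.014,.04)],{'side':o['side','front_flange'][0]['region'],'top':o['top','front_flange'][0]['region']}),
('stand',[cyl(.055,0,.006),cyl(.022,0,.06),cyl(.04,.05,.06)],{'side':o['side','stand'][0]['region']})]
vis={n:o[n].copy() for n in P}
def draw(parts,v):
    for n in P:
        for p in parts:
            h=cv2.convexHull(proj(n,tf(p,v[0],v[1],v[2] if len(v)>2 else 0)).astype(np.float32)); cv2.polylines(vis[n],[np.round(h).astype(np.int32)],1,(0,0,255),1)
for nm,parts,ms in S:
    for sub in ([ms] + ([{k:ms[k]} for k in ms] if len(ms)>1 else [])):
        n0=list(sub)[0]; ys,xs=np.nonzero(sub[n0]); g=ray(n0,(xs.mean(),ys.mean()),.02)
        v,f=fit(parts,sub,g[:2]); print(nm,list(sub),v.round(4),round(f,3))
        if sub is ms: draw(parts,v)
# rack: union with wheels; foot quads
for nm,hx,hy,uvt in [('rest',.065,.07,(488,253)),]:
    m={n:o[n,nm][0]['region'] for n in P}
    for n in P:
        c,_=cv2.findContours(m[n].astype(np.uint8),0,2); c=max(c,key=cv2.contourArea)
        a=cv2.approxPolyDP(cv2.convexHull(c),4,True)[:,0]; 
        W=np.array([ray(n,q,0.0) for q in a]); print(nm,n,a.tolist(),W[:,:2].round(3).tolist())
for n in P:
    m=(o[n,'rack'][0]['region']).astype(np.uint8)
    c,_=cv2.findContours(m,0,2); c=max(c,key=cv2.contourArea)
    a=cv2.approxPolyDP(cv2.convexHull(c),4,True)[:,0]
    W=np.array([ray(n,q,0.0) for q in a]); print('rack',n,a.tolist(),W[:,:2].round(3).tolist())
cv2.imwrite("pics/fit_side.png",vis['side']);cv2.imwrite("pics/fit_top.png",vis['top'])
for n,(x,y,w,h),k in [('side',(270,365,120,110),5),('top',(440,205,100,95),6),('side',(250,120,90,100),6),('top',(140,200,110,100),6)]:
    cv2.imwrite(f"pics/z_{n}_{x}.png",cv2.resize(o[n][y:y+h,x:x+w],None,fx=k,fy=k,interpolation=cv2.INTER_CUBIC))
E
python3 a.py
```

```text
rear ['side', 'top'] [0.4433 0.1039] 0.121
rear ['side'] [0.4448 0.1041] 0.034
rear ['top'] [0.4416 0.1036] 0.037
front ['side', 'top'] [ 0.4324 -0.1024] 0.223
front ['side'] [ 0.4344 -0.102 ] 0.073
front ['top'] [ 0.4308 -0.1032] 0.117
stand ['side'] [ 0.6162 -0.0144] 0.033
rest side [[348, 373], [379, 452], [300, 472], [281, 394], [297, 384]] [[0.58, -0.198], [0.598, -0.351], [0.47, -0.362], [0.458, -0.221], [0.488, -0.206]]
rest top [[515, 220], [526, 278], [461, 286], [453, 228]] [[0.596, -0.354], [0.469, -0.366], [0.456, -0.227], [0.583, -0.219]]
rack side [[319, 172], [322, 212], [260, 213], [264, 171], [311, 167]] [[0.636, 0.418], [0.614, 0.256], [0.469, 0.274], [0.496, 0.444], [0.619, 0.443]]
rack top [[179, 216], [238, 222], [228, 289], [154, 279]] [[0.63, 0.38], [0.612, 0.25], [0.466, 0.271], [0.492, 0.432]]
```

```bash
python3 -c "
import cv2,numpy as np
L=[cv2.resize(cv2.imread(f'pics/{f}.png'),(400,300)) for f in ('z_side_270','z_top_440','z_side_250','z_top_140')]
cv2.imwrite('pics/z.png',np.vstack([np.hstack(L[:2]),np.hstack(L[2:])]))"
```

```text
(no output)
```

View pics/z.png

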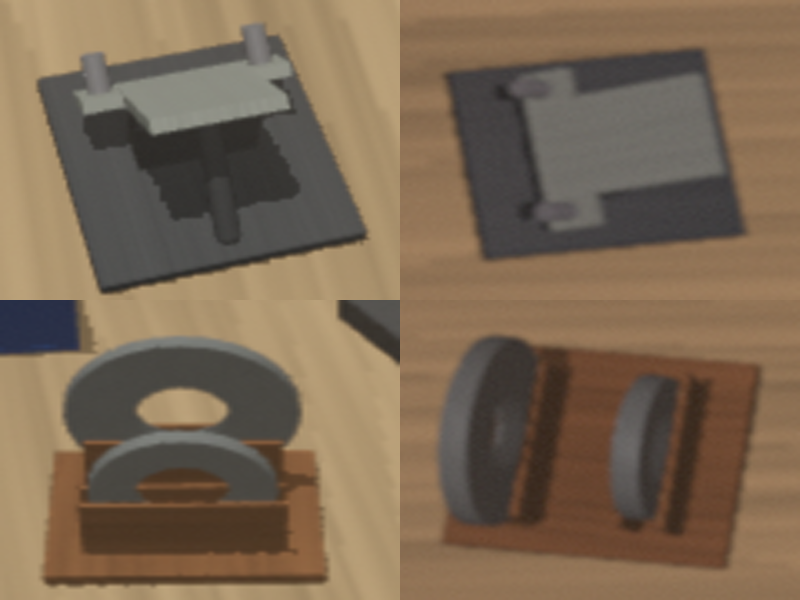

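View pics/fit_top.png

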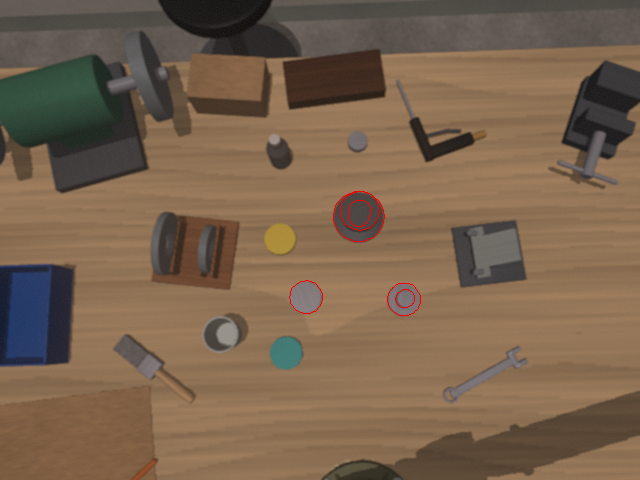

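View pics/fit_side.png

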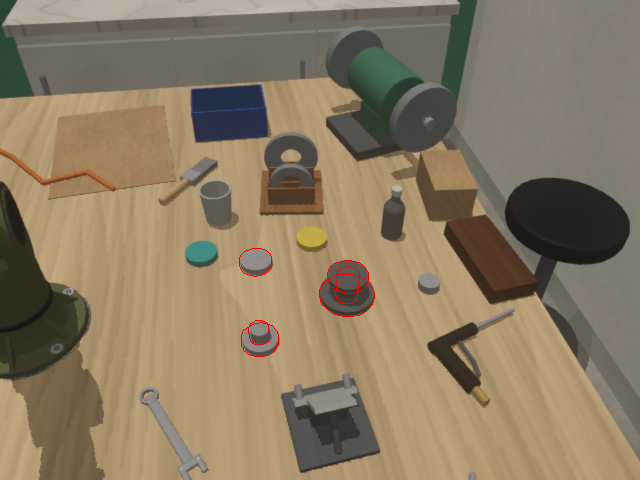

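```bash
cat > b.py <<'E'
from h import *
o=pickle.load(open("masks.pkl","rb"))
vis={n:o[n].copy() for n in P}
def draw(parts,v):
    for n in P:
        for p in parts:
            h=cv2.convexHull(proj(n,tf(p,*v)).astype(np.float32)); cv2.polylines(vis[n],[np.round(h).astype(np.int32)],1,(0,0,255),1)
# stand in top image
g=o['top'].astype(float).mean(2); 
b=(g<85).astype(np.uint8); _,lab=cv2.connectedComponents(b); m=lab==lab[217,358]
print('stand px',m.sum())
parts=[cyl(.055,0,.006),cyl(.022,0,.06),cyl(.04,.05,.06)]
print(fit(parts,{'top':m},[.61,-.01]), fit(parts,{'side':o['side','stand'][0]['region'],'top':m},[.61,-.01]))
# rest
c=np.sqrt(.5); F=np.array([[1,0,0],[0,c,-c],[0,c,c]])  # rows x,y,z of face
fp=lambda p: np.array(p)@F+[0,0,.085]
face=fp([[x,y,z] for x in(-.032,.032) for y in(-.026,.07) for z in(0,-.006)])
pin=lambda s: fp(cyl(.006,0,.022)+[s*.041,.058,0])
bar=fp([[x,y,z] for x in(-.05,.05) for y in(.046,.07) for z in(0,-.006)])
rp=[face,pin(1),pin(-1),bar]
M={}
for n in P:
    L=o[n].astype(float).mean(2); r=cv2.erode(o[n,'rest'][0]['region'].astype(np.uint8),np.ones((2,2)))>0
    t,_=cv2.threshold(o[n].mean(2).astype(np.uint8)[r].reshape(-1,1),0,255,cv2.THRESH_OTSU); M[n]=r&(L>t-8); print(n,t,M[n].sum())
for sub in (M,{'side':M['side']},{'top':M['top']}):
    v,f=fit(rp,sub,[.53,-.3,.095],True); print('rest',v.round(4),f)
    if sub is M: draw(rp,v)
for n in P: # mask edges in vis
    ct,_=cv2.findContours(M[n].astype(np.uint8),0,2); 
# wheel
wc=np.vstack([np.c_[.065*np.cos(th),0*th+y,.079+.065*np.sin(th)] for y in(-.008,.008)])
sel={'side':np.s_[:158,:],'top':np.s_[:,:178]}
def fitw(ns):
    W={n:o[n,'wheel'][0]['region'].astype(np.uint8) for n in P}
    for n in W:
        ct,_=cv2.findContours(W[n],0,2); cv2.drawContours(W[n],ct,-1,1,-1) # fill bore
    def cost(q):
        e=0
        for n in ns:
            r=render(n,[tf(wc,q[0],q[1],q[2]*10)]); e+=np.abs(r-W[n])[sel[n]].sum()/W[n].sum()
        return e
    x0=np.array([.557,.389,-.0137]); r=minimize(cost,x0,method='Nelder-Mead',options=dict(initial_simplex=np.vstack([x0]+[x0+.01*np.eye(3)[i] for i in range(3)]),xatol=1e-4))
    v=r.x*[1,1,10]; return v,r.fun
for ns in (['side','top'],['side'],['top']):
    v,f=fitw(ns); print('wheel',ns,v.round(4),f)
    if len(ns)==2: draw([wc],v)
R=[np.hstack([cv2.resize(vis['side'][365:475,270:390],(400,300)),cv2.resize(vis['top'][205:300,440:540],(400,300))]),np.hstack([cv2.resize(vis['side'][120:220,250:340],(400,300)),cv2.resize(vis['top'][200:300,140:250],(400,300))])]
cv2.imwrite("pics/zz.png",np.vstack(R))
E
python3 b.py
```

```text
stand px 1949
(array([ 0.6131935 , -0.01393901]), np.float64(0.029847382770450404)) (array([ 0.61487328, -0.014585  ]), np.float64(0.09084903562415245))
side 102.0 1284
top 85.0 1948
rest [ 0.5274 -0.3012  0.0781] 0.3003414286067277
rest [ 0.5293 -0.3007  0.1002] 0.1389469183311954
rest [ 0.5259 -0.3001  0.0806] 0.1275315054153078
wheel ['side', 'top'] [ 0.5567  0.3796 -0.1834] 0.2834343160891648
wheel ['side'] [ 0.5571  0.3794 -0.0533] 0.11495498645223316
wheel ['top'] [ 0.5551  0.3797 -0.1622] 0.16039063096055542
```

View pics/zz.png

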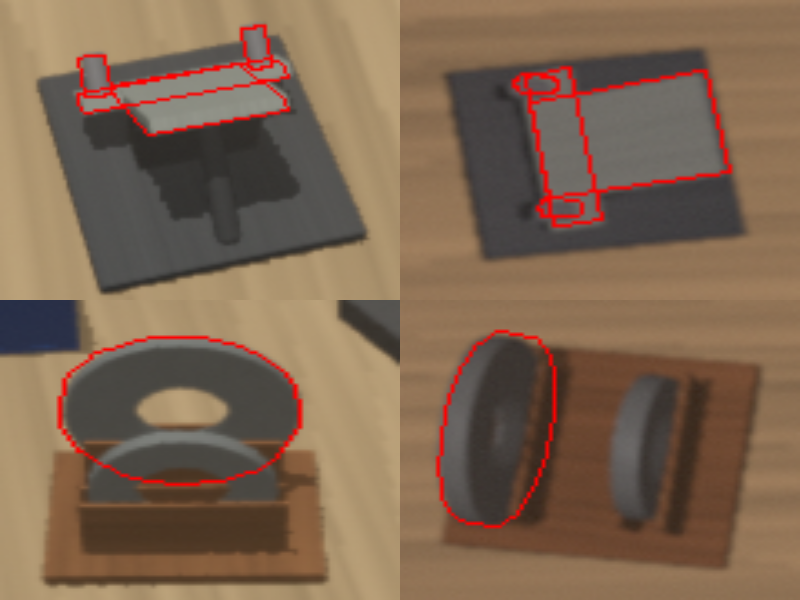

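```bash
cat > plan.py <<'E'
import sys,numpy as np
from scipy.spatial.transform import Rotation as Ro
from station import manip
G=.1547
def Rdown(yaw,pitch=0):
    # tool x=(cos,sin,0), y = (sin,-cos,0), z down
    return Ro.from_matrix(np.array([[np.cos(yaw),np.sin(yaw),0],[np.sin(yaw),-np.cos(yaw),0],[0,0,-1]]).T)
def plan(gp,R,verbose=True):
    s=manip.read_state(); R0=Ro.from_rotvec(s['tool_rot']); p0=np.array(s['ee_pos'])
    tw=(R0.inv()*R).as_rotvec(degrees=True)
    tcp=np.array(gp)-G*R.apply([0,0,1]); sl=R.inv().apply(tcp-p0)*100
    print('clock',round(s['clock'],2),'grip now',(p0+G*R0.apply([0,0,1])).round(4),'F',np.round(s['ft_force'],1),'w',round(s['gripper_width'],4),'q',np.round(s['joint_pos'],2))
    print('twist deg',tw.round(2),' then slide cm',sl.round(2))
E
python3 -c "
from plan import *
plan([.55,-.25,.25],Rdown(0)); plan([.443,.104,.12],Rdown(0))"
```

```text
clock 0.9 grip now [ 0.1455 -0.6335  0.2501] F [ 0.  -0.2 -0.4] w 0.0854 q [ 1.36  0.32 -0.07  1.45  0.02  1.37 -0.06]
twist deg [ 1.000e-02 -0.000e+00  1.294e+01]  then slide cm [ 4.045e+01 -3.835e+01  1.000e-02]
clock 0.9 grip now [ 0.1455 -0.6335  0.2501] F [ 0.  -0.2 -0.4] w 0.0854 q [ 1.36  0.32 -0.07  1.45  0.02  1.37 -0.06]
twist deg [ 1.000e-02 -0.000e+00  1.294e+01]  then slide cm [ 29.75 -73.75  13.01]
```

{"op": "apply_moves", "data": {"series": [{"slide": [0, 0, 0], "twist": [0, 0, 6.47]}, {"slide": [0, 0, 0], "twist": [0, 0, 6.47]}, {"slide": [2.9, -2.74, 0], "twist": [0, 0, 0]}, {"slide": [2.9, -2.74, 0], "twist": [0, 0, 0]}, {"slide": [2.9, -2.74, 0], "twist": [0, 0, 0]}, {"slide": [2.9, -2.74, 0], "twist": [0, 0, 0]}, {"slide": [2.9, -2.74, 0], "twist": [0, 0, 0]}, {"slide": [2.9, -2.74, 0], "twist": [0, 0, 0]}, {"slide": [2.9, -2.74, 0], "twist": [0, 0, 0]}, {"slide": [2.9, -2.74, 0], "twist": [0, 0, 0]}, {"slide": [2.9, -2.74, 0], "twist": [0, 0, 0]}, {"slide": [2.9, -2.74, 0], "twist": [0, 0, 0]}, {"slide": [2.9, -2.74, 0], "twist": [0, 0, 0]}, {"slide": [2.9, -2.74, 0], "twist": [0, 0, 0]}, {"slide": [2.9, -2.74, 0], "twist": [0, 0, 0]}, {"slide": [2.9, -2.74, 0], "twist": [0, 0, 0]}], "claw": 1, "force": 40}}

```text
clock: 2.23
ee_pos: [0.5526, -0.2484, 0.4051]
tool_rot: [3.141, -0.001, 0.001]
ft_force: [-0.1, -1.0, -0.2]
gripper_width: 0.0854
```

{"op": "apply_moves", "data": {"series": [{"slide": [-1.07, -3.54, 0], "twist": [0, 0, 0]}, {"slide": [-1.07, -3.54, 0], "twist": [0, 0, 0]}, {"slide": [-1.07, -3.54, 0], "twist": [0, 0, 0]}, {"slide": [-1.07, -3.54, 0], "twist": [0, 0, 0]}, {"slide": [-1.07, -3.54, 0], "twist": [0, 0, 0]}, {"slide": [-1.07, -3.54, 0], "twist": [0, 0, 0]}, {"slide": [-1.07, -3.54, 0], "twist": [0, 0, 0]}, {"slide": [-1.07, -3.54, 0], "twist": [0, 0, 0]}, {"slide": [-1.07, -3.54, 0], "twist": [0, 0, 0]}, {"slide": [-1.07, -3.54, 0], "twist": [0, 0, 0]}, {"slide": [0, 0, 3], "twist": [0, 0, 0]}, {"slide": [0, 0, 3], "twist": [0, 0, 0]}, {"slide": [0, 0, 3], "twist": [0, 0, 0]}, {"slide": [0, 0, 3], "twist": [0, 0, 0]}, {"slide": [0, 0, 0], "twist": [0, 0, 0]}, {"slide": [0, 0, 0], "twist": [0, 0, 0]}]}}

```text
clock: 3.57
ee_pos: [0.444, 0.104, 0.2841]
tool_rot: [-3.141, -0.001, 0.005]
ft_force: [1.0, 0.7, -0.0]
gripper_width: 0.0851
```

```bash
python3 - <<'E'
from plan import *; import cv2
plan([.443,.104,.03],Rdown(0))
im=manip.capture("side"); cv2.imwrite("pics/s1.png",im)
E
```

```text
clock 3.57 grip now [0.4435 0.104  0.1294] F [ 1.   0.7 -0. ] w 0.0851 q [ 0.43  0.04 -0.73  2.04  0.03  1.07 -1.88]
twist deg [-0.01  0.17  0.03]  then slide cm [-0.1   0.    9.94]
```

View pics/s1.png

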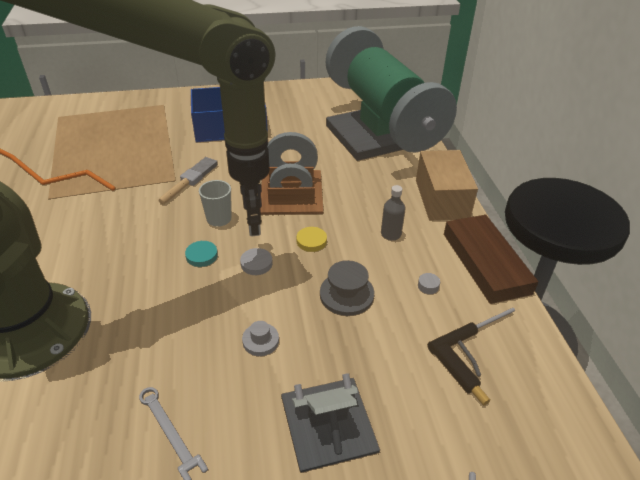

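```bash
python3 - <<'E'
from h import *
for y in (.062,.047):
  for z in (.10,.111,.12,.124,.13): print(y,z,proj('side',[[.443,y,z],[.443,2*.104-y,z]]).round(1).tolist())
im=cv2.imread("pics/s1.png"); cv2.imwrite("pics/s1z.png",cv2.resize(im[180:280,210:310],(600,600),interpolation=cv2.INTER_CUBIC))
E
```

```text
0.062 0.1 [[254.1, 242.4], [250.4, 215.4]]
0.062 0.111 [[253.7, 238.2], [250.1, 211.3]]
0.062 0.12 [[253.4, 234.7], [249.8, 207.8]]
0.062 0.124 [[253.3, 233.2], [249.6, 206.3]]
0.062 0.13 [[253.1, 230.8], [249.4, 204.0]]
0.047 0.1 [[254.7, 247.5], [249.8, 210.9]]
0.047 0.111 [[254.4, 243.3], [249.5, 206.8]]
0.047 0.12 [[254.1, 239.8], [249.2, 203.3]]
0.047 0.124 [[253.9, 238.3], [249.0, 201.8]]
0.047 0.13 [[253.7, 235.9], [248.8, 199.5]]
```

View pics/s1z.png

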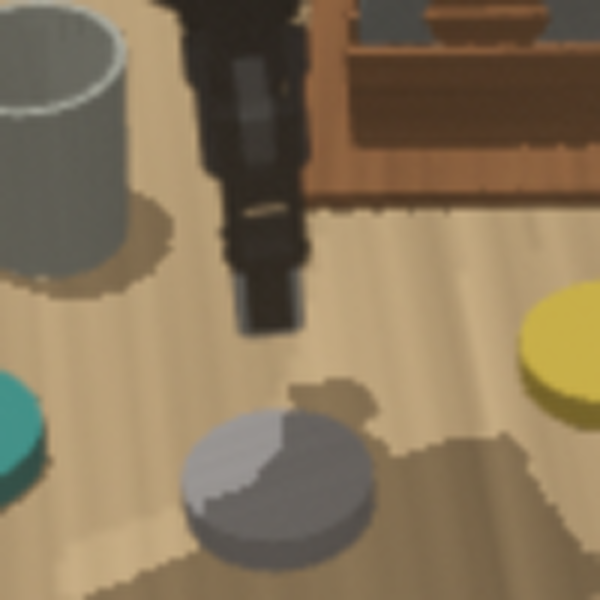

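{"op": "apply_moves", "data": {"series": [{"slide": [-0.05, 0, 2.5], "twist": [0, 0.17, 0]}, {"slide": [0, 0, 2.5], "twist": [0, 0, 0]}, {"slide": [0, 0, 2.5], "twist": [0, 0, 0]}, {"slide": [0, 0, 1.5], "twist": [0, 0, 0]}, {"slide": [0, 0, 1], "twist": [0, 0, 0]}, {"slide": [0, 0, 0.8], "twist": [0, 0, 0]}, {"slide": [0, 0, 0.5], "twist": [0, 0, 0]}, {"slide": [0, 0, 0.3], "twist": [0, 0, 0]}, {"slide": [0, 0, 0], "twist": [0, 0, 0]}]}}

```text
clock: 4.37
ee_pos: [0.4447, 0.1041, 0.1691]
tool_rot: [3.141, -0.0, 0.006]
ft_force: [0.4, 0.3, 0.4]
gripper_width: 0.0854
```

{"op": "apply_moves", "data": {"series": [{"slide": [0, 0, 0], "twist": [0, 0, 0]}, {"slide": [0, 0, 0], "twist": [0, 0, 0]}, {"slide": [0, 0, 0], "twist": [0, 0, 0]}, {"slide": [0, 0, 0], "twist": [0, 0, 0]}, {"slide": [0, 0, 0], "twist": [0, 0, 0]}], "claw": 0, "force": 50}}

```text
clock: 4.78
ee_pos: [0.4449, 0.1044, 0.17]
tool_rot: [3.141, -0.0, 0.007]
ft_force: [-2.1, -0.5, 6.6]
gripper_width: 0.0652
```

```bash
python3 - <<'E'
from plan import *; import cv2
plan([.443,.104,.03],Rdown(0))
im=manip.capture("side"); cv2.imwrite("pics/s2.png",cv2.resize(im[180:300,180:340],(800,600)))
E
```

```text
clock 4.78 grip now [0.4456 0.1043 0.0153] F [-2.1 -0.5  6.6] w 0.0652 q [ 0.37  0.25 -0.7   2.13  0.22  0.83 -2.04]
twist deg [ 0.01 -0.26 -0.01]  then slide cm [-0.19  0.04 -1.47]
```

View pics/s2.png

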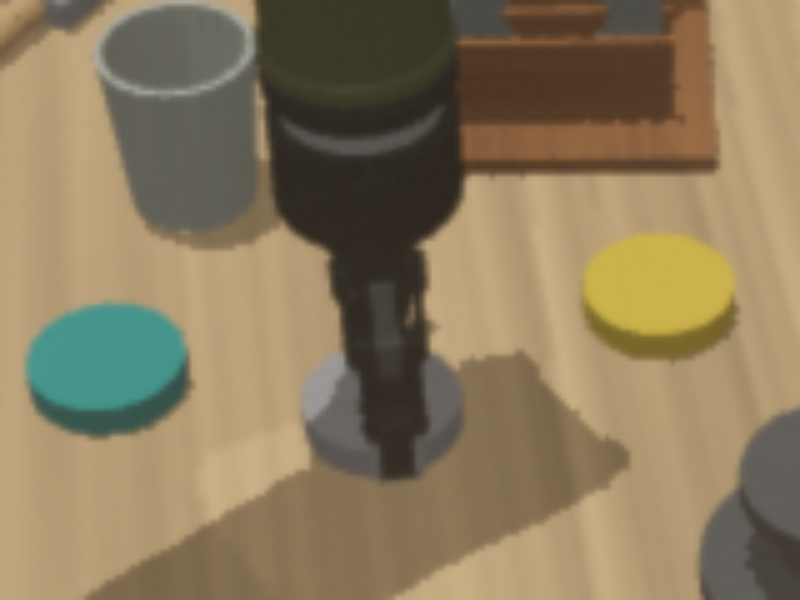

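{"op": "apply_moves", "data": {"series": [{"slide": [0, 0, -0.2], "twist": [0, 0, 0]}, {"slide": [0, 0, -0.3], "twist": [0, 0, 0]}, {"slide": [0, 0, -0.5], "twist": [0, 0, 0]}, {"slide": [0, 0, -1], "twist": [0, 0, 0]}, {"slide": [0, 0, -2], "twist": [0, 0, 0]}, {"slide": [0, 0, -3], "twist": [0, 0, 0]}, {"slide": [0, 0, -3], "twist": [0, 0, 0]}, {"slide": [0, 0, -3], "twist": [0, 0, 0]}, {"slide": [0, 0, 0], "twist": [0, 0, 0]}]}}

```text
clock: 5.58
ee_pos: [0.446, 0.1053, 0.305]
tool_rot: [-3.141, -0.001, -0.022]
ft_force: [1.5, 0.6, -2.9]
gripper_width: 0.0648
```

```bash
python3 - <<'E'
from plan import *; import cv2
plan([.6149,-.0146,.12],Rdown(0))
im=manip.capture("side"); im2=manip.capture("top"); cv2.imwrite("pics/s3.png",np.hstack([cv2.resize(im[150:290,180:340],(400,350)),cv2.resize(im2[220:380,230:390],(400,350))]))
E
```

```text
clock 5.58 grip now [0.4481 0.1053 0.1503] F [ 1.5  0.6 -2.9] w 0.0648 q [ 0.45  0.01 -0.74  2.02  0.01  1.1  -1.86]
twist deg [-0.01 -0.8   0.02]  then slide cm [16.89 11.99  3.03]
```

View pics/s3.png

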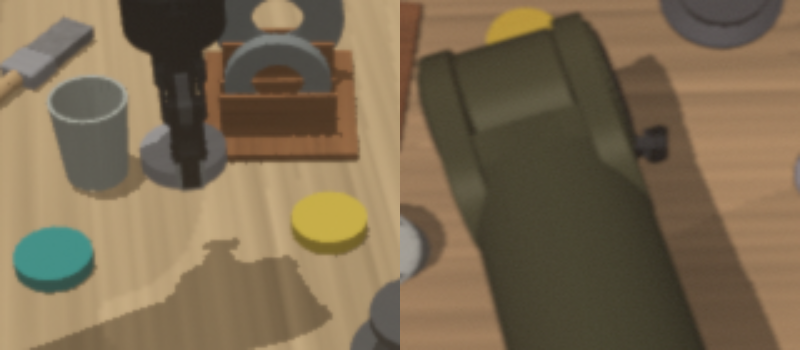

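{"op": "apply_moves", "data": {"series": [{"slide": [0, 0, 0], "twist": [0, -0.8, 0]}, {"slide": [1.5, 1.05, 0.3], "twist": [0, 0, 0]}, {"slide": [3.0, 2.15, 0.5], "twist": [0, 0, 0]}, {"slide": [3.0, 2.15, 0.5], "twist": [0, 0, 0]}, {"slide": [3.0, 2.15, 0.5], "twist": [0, 0, 0]}, {"slide": [3.0, 2.15, 0.5], "twist": [0, 0, 0]}, {"slide": [2.0, 1.4, 0.4], "twist": [0, 0, 0]}, {"slide": [1.39, 0.94, 0.3], "twist": [0, 0, 0]}, {"slide": [0, 0, 0], "twist": [0, 0, 0]}, {"slide": [0, 0, 0], "twist": [0, 0, 0]}]}}

```text
clock: 6.52
ee_pos: [0.6119, -0.0166, 0.2637]
tool_rot: [-3.14, 0.002, 0.027]
ft_force: [-0.6, 1.2, -3.9]
gripper_width: 0.0651
```

```bash
python3 - <<'E'
from plan import *; import cv2
plan([.6149,-.0146,.0773],Rdown(0))
im=manip.capture("side"); cv2.imwrite("pics/s4.png",cv2.resize(im[200:320,270:430],(800,600)))
E
```

```text
clock 6.52 grip now [ 0.6093 -0.0163  0.109 ] F [-0.6  1.2 -3.9] w 0.0651 q [ 0.47  0.42 -0.6   1.69  0.25  1.13 -1.78]
twist deg [-0.09  0.97 -0.08]  then slide cm [ 0.3  -0.2   3.17]
```

View pics/s4.png

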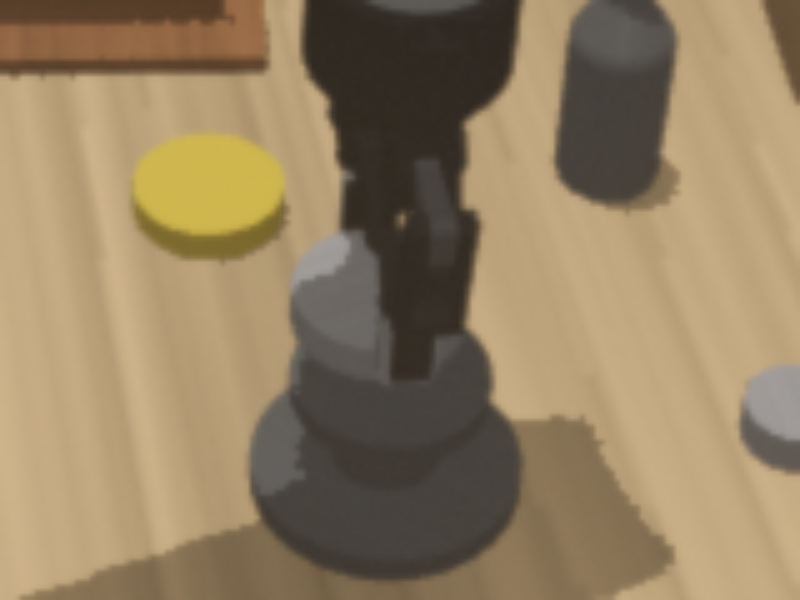

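{"op": "apply_moves", "data": {"series": [{"slide": [0.3, -0.2, 1.0], "twist": [0, 0.9, 0]}, {"slide": [0, 0, 0.8], "twist": [0, 0, 0]}, {"slide": [0, 0, 0.4], "twist": [0, 0, 0]}, {"slide": [0, 0, 0], "twist": [0, 0, 0]}, {"slide": [0, 0, 0], "twist": [0, 0, 0]}, {"slide": [0, 0, 0], "twist": [0, 0, 0]}]}}

```text
clock: 7.07
ee_pos: [0.6153, -0.0137, 0.2451]
tool_rot: [3.141, 0.0, 0.008]
ft_force: [0.3, -0.3, -3.2]
gripper_width: 0.0649
```

```bash
python3 - <<'E'
from plan import *; from h import *
plan([.6149,-.0146,.0773],Rdown(0))
s=manip.read_state(); g=np.array(s['ee_pos'])+G*Ro.from_rotvec(s['tool_rot']).apply([0,0,1])
im=manip.capture("side"); cv2.imwrite("pics/s5raw.png",im)
d=cyl(.034,0,.016)
for v,c in ((g-[0,0,.0153],(0,0,255)),):
    h=cv2.convexHull(proj('side',d+v).astype(np.float32)); cv2.polylines(im,[np.round(h).astype(int)],1,c,1)
cv2.imwrite("pics/s5.png",cv2.resize(im[200:320,270:430],(800,600)))
E
```

```text
clock 7.07 grip now [ 0.6161 -0.0137  0.0905] F [ 0.3 -0.3 -3.2] w 0.0649 q [ 0.46  0.44 -0.6   1.7   0.27  1.08 -1.79]
twist deg [ 0.01 -0.28  0.01]  then slide cm [-0.04  0.09  1.31]
```

View pics/s5.png

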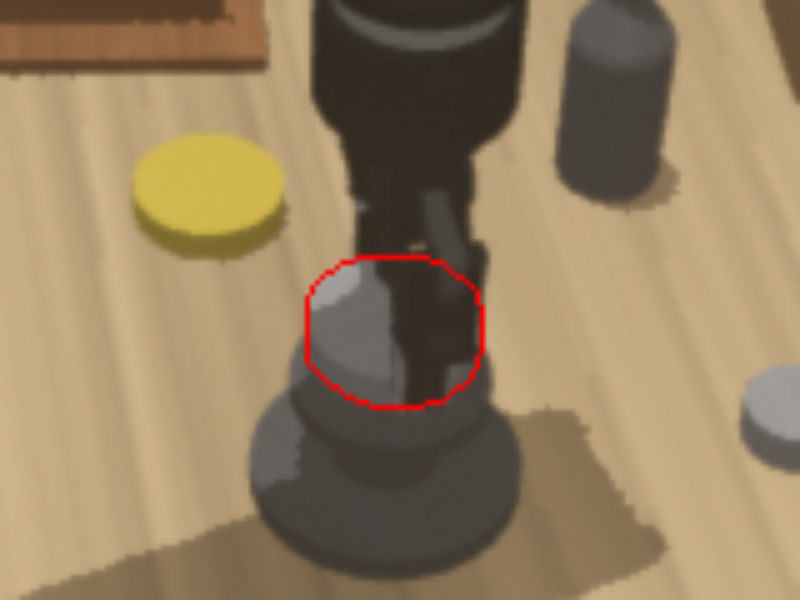

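{"op": "apply_moves", "data": {"series": [{"slide": [0, 0.05, 0.6], "twist": [0, 0, 0]}, {"slide": [0, 0.04, 0.4], "twist": [0, 0, 0]}, {"slide": [0, 0, 0.2], "twist": [0, 0, 0]}, {"slide": [0, 0, 0], "twist": [0, 0, 0]}, {"slide": [0, 0, 0], "twist": [0, 0, 0]}, {"slide": [0, 0, 0], "twist": [0, 0, 0]}]}}

```text
clock: 7.62
ee_pos: [0.6155, -0.0147, 0.2328]
tool_rot: [3.142, 0.0, 0.008]
ft_force: [-0.9, -0.4, -3.7]
gripper_width: 0.0649
```

{"op": "apply_moves", "data": {"series": [{"slide": [0, 0, 0.1], "twist": [0, 0, 0]}, {"slide": [0, 0, 0.1], "twist": [0, 0, 0]}, {"slide": [0, 0, 0], "twist": [0, 0, 0]}, {"slide": [0, 0, 0], "twist": [0, 0, 0]}]}}

```text
clock: 7.95
ee_pos: [0.6154, -0.0148, 0.2307]
tool_rot: [3.142, -0.0, 0.007]
ft_force: [-0.6, -0.7, -4.2]
gripper_width: 0.0648
```

{"op": "apply_moves", "data": {"series": [{"slide": [0, 0, 0.1], "twist": [0, 0, 0]}, {"slide": [0, 0, 0], "twist": [0, 0, 0]}, {"slide": [0, 0, 0], "twist": [0, 0, 0]}]}}

```text
clock: 8.2
ee_pos: [0.6156, -0.0147, 0.2302]
tool_rot: [3.141, -0.0, 0.008]
ft_force: [-1.5, -0.2, -1.5]
gripper_width: 0.0652
```

{"op": "apply_moves", "data": {"series": [{"slide": [0, 0, 0.1], "twist": [0, 0, 0]}, {"slide": [0, 0, 0], "twist": [0, 0, 0]}, {"slide": [0, 0, 0], "twist": [0, 0, 0]}]}}

```text
clock: 8.45
ee_pos: [0.6156, -0.0146, 0.2301]
tool_rot: [3.141, -0.0, 0.008]
ft_force: [-3.7, -0.6, 4.6]
gripper_width: 0.0649
```

{"op": "apply_moves", "data": {"series": [{"slide": [0, 0, 0], "twist": [0, 0, 0]}, {"slide": [0, 0, 0], "twist": [0, 0, 0]}, {"slide": [0, 0, 0], "twist": [0, 0, 0]}, {"slide": [0, 0, 0], "twist": [0, 0, 0]}, {"slide": [0, 0, -1], "twist": [0, 0, 0]}, {"slide": [0, 0, -2], "twist": [0, 0, 0]}, {"slide": [0, 0, -3], "twist": [0, 0, 0]}, {"slide": [0, 0, -3], "twist": [0, 0, 0]}, {"slide": [0, 0, -3], "twist": [0, 0, 0]}, {"slide": [0, 0, -3], "twist": [0, 0, 0]}], "claw": 1}}

```text
clock: 9.28
ee_pos: [0.6146, -0.0145, 0.3811]
tool_rot: [3.141, 0.001, 0.009]
ft_force: [0.9, -0.4, 0.1]
gripper_width: 0.0855
```

```bash
python3 - <<'E'
from plan import *; from h import *
plan([.557,.380,.30],Rdown(-.14))
im=manip.capture("side"); cv2.imwrite("pics/s6raw.png",im)
d=cyl(.034,.06,.076)
cv2.polylines(im,[np.round(cv2.convexHull(proj('side',d+[.6162,-.0144,0]).astype(np.float32))).astype(int)],1,(0,0,255),1)
cv2.imwrite("pics/s6.png",cv2.resize(im[200:320,270:430],(800,600)))
E
```

```text
clock 9.28 grip now [ 0.6154 -0.0145  0.2264] F [ 0.9 -0.4  0.1] w 0.0855 q [ 0.5   0.32 -0.63  1.56  0.19  1.32 -1.73]
twist deg [-0.02 -0.31  8.04]  then slide cm [-11.21 -38.26  -7.36]
```

View pics/s6.png

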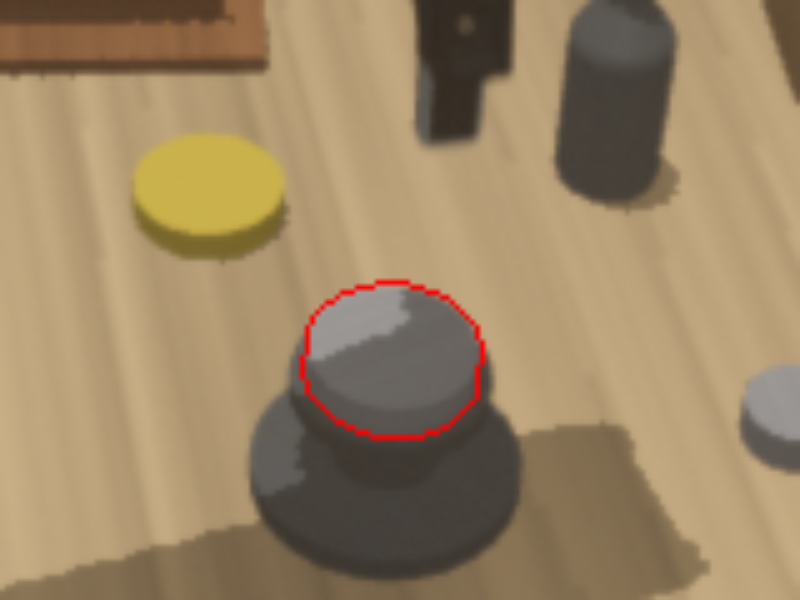

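{"op": "apply_moves", "data": {"series": [{"slide": [0, 0, 0], "twist": [0, 0, 4.02]}, {"slide": [0, 0, 0], "twist": [0, 0, 4.02]}, {"slide": [-0.9, -3.19, -0.4], "twist": [0, 0, 0]}, {"slide": [-0.9, -3.19, -0.4], "twist": [0, 0, 0]}, {"slide": [-0.9, -3.19, -0.4], "twist": [0, 0, 0]}, {"slide": [-0.9, -3.19, -0.4], "twist": [0, 0, 0]}, {"slide": [-0.9, -3.19, -0.4], "twist": [0, 0, 0]}, {"slide": [-0.9, -3.19, -0.4], "twist": [0, 0, 0]}, {"slide": [-0.9, -3.19, 0], "twist": [0, 0, 0]}, {"slide": [-0.9, -3.19, 0], "twist": [0, 0, 0]}, {"slide": [-0.9, -3.19, 0], "twist": [0, 0, 0]}, {"slide": [-0.9, -3.19, 0], "twist": [0, 0, 0]}, {"slide": [-0.9, -3.19, 0], "twist": [0, 0, 0]}, {"slide": [-0.9, -3.19, 0], "twist": [0, 0, 0]}, {"slide": [0, 0, 2.5], "twist": [0, 0, 0]}, {"slide": [0, 0, 2.5], "twist": [0, 0, 0]}, {"slide": [0, 0, 0], "twist": [0, 0, 0]}, {"slide": [0, 0, 0], "twist": [0, 0, 0]}, {"slide": [0, 0, 0], "twist": [0, 0, 0]}]}}

```text
clock: 10.92
ee_pos: [0.5621, 0.3791, 0.354]
tool_rot: [-3.133, 0.222, -0.009]
ft_force: [-0.3, -0.7, 0.0]
gripper_width: 0.0854
```

```bash
python3 - <<'E'
from plan import *; from h import *
plan([.557,.380,.131],Rdown(-.14))
a=manip.capture("side");b=manip.capture("top")
cv2.imwrite("pics/w1.png",np.hstack([cv2.resize(a[70:220,220:370],(400,400),interpolation=2),cv2.resize(b[190:310,110:250],(400,400),interpolation=2)]))
E
```

```text
clock 10.92 grip now [0.5631 0.3792 0.1993] F [-0.3 -0.7  0. ] w 0.0854 q [-0.11  0.5  -0.73  1.42  0.34  1.34 -2.57]
twist deg [-0.09 -0.34 -0.08]  then slide cm [-0.52 -0.02  6.83]
```

View pics/w1.png

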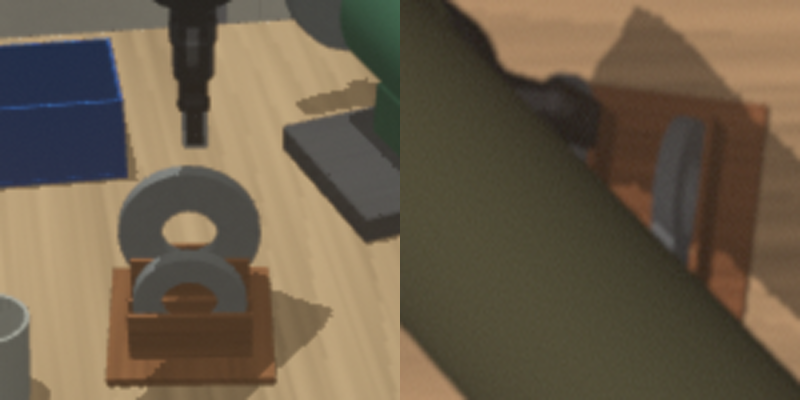

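{"op": "apply_moves", "data": {"series": [{"slide": [-0.5, 0, 1.5], "twist": [0, 0, 0]}, {"slide": [0, 0, 1.5], "twist": [0, 0, 0]}, {"slide": [0, 0, 1.5], "twist": [0, 0, 0]}, {"slide": [0, 0, 1], "twist": [0, 0, 0]}, {"slide": [0, 0, 0.7], "twist": [0, 0, 0]}, {"slide": [0, 0, 0.5], "twist": [0, 0, 0]}, {"slide": [0, 0, 0], "twist": [0, 0, 0]}, {"slide": [0, 0, 0], "twist": [0, 0, 0]}]}}

```text
clock: 11.68
ee_pos: [0.5571, 0.3802, 0.2861]
tool_rot: [-3.133, 0.221, -0.008]
ft_force: [0.2, -0.3, 0.4]
gripper_width: 0.0853
```

{"op": "apply_moves", "data": {"series": [{"slide": [0, 0, 0], "twist": [0, 0, 0]}, {"slide": [0, 0, 0], "twist": [0, 0, 0]}, {"slide": [0, 0, 0], "twist": [0, 0, 0]}, {"slide": [0, 0, 0], "twist": [0, 0, 0]}, {"slide": [0, 0, 0], "twist": [0, 0, 0]}], "claw": 0.45, "force": 20}}

```text
clock: 12.1
ee_pos: [0.5569, 0.3802, 0.2857]
tool_rot: [-3.133, 0.22, -0.008]
ft_force: [0.1, -0.2, 0.3]
gripper_width: 0.0384
```

```bash
python3 - <<'E'
from plan import *; from h import *
plan([.557,.380,.131],Rdown(-.14))
a=manip.capture("side");b=manip.capture("top")
cv2.imwrite("pics/w2.png",np.hstack([cv2.resize(a[70:220,220:370],(400,400),interpolation=2),cv2.resize(b[190:310,110:250],(400,400),interpolation=2)]))
E
```

```text
clock 12.1 grip now [0.5577 0.3802 0.131 ] F [ 0.1 -0.2  0.3] w 0.0384 q [-0.12  0.55 -0.71  1.51  0.37  1.22 -2.6 ]
twist deg [-0.04 -0.28 -0.02]  then slide cm [0.01 0.01 0.  ]
```

View pics/w2.png

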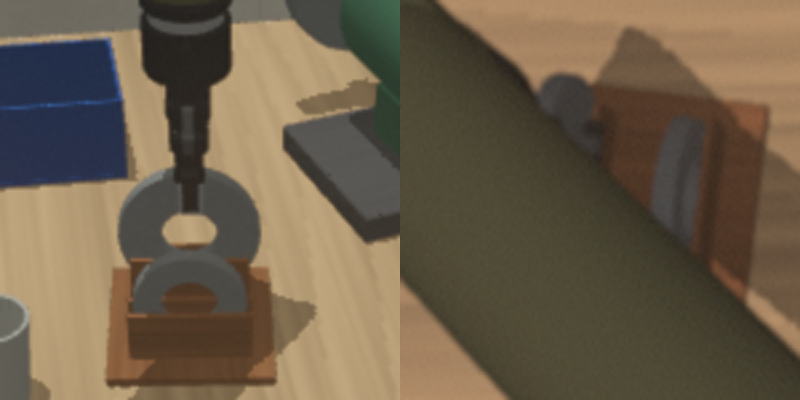

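{"op": "apply_moves", "data": {"series": [{"slide": [0, 0, 0], "twist": [0, 0, 0]}, {"slide": [0, 0, 0], "twist": [0, 0, 0]}, {"slide": [0, 0, 0], "twist": [0, 0, 0]}], "claw": 0.27}}

```text
clock: 12.45
ee_pos: [0.5569, 0.3801, 0.2855]
tool_rot: [-3.134, 0.22, -0.007]
ft_force: [-0.4, 0.3, 0.2]
gripper_width: 0.0232
```

{"op": "apply_moves", "data": {"series": [{"slide": [0, 0, 0], "twist": [0, 0, 0]}, {"slide": [0, 0, 0], "twist": [0, 0, 0]}, {"slide": [0, 0, 0], "twist": [0, 0, 0]}, {"slide": [0, 0, 0], "twist": [0, 0, 0]}], "claw": 0}}

```text
clock: 12.78
ee_pos: [0.5568, 0.3806, 0.2856]
tool_rot: [-3.133, 0.219, -0.008]
ft_force: [-0.2, 2.0, -0.6]
gripper_width: 0.0161
```

{"op": "apply_moves", "data": {"series": [{"slide": [0, 0, 0], "twist": [0, 0, 0]}, {"slide": [0, 0, 0], "twist": [0, 0, 0]}, {"slide": [0, 0, -0.3], "twist": [0, 0, 0]}, {"slide": [0, 0, -0.8], "twist": [0, 0, 0]}, {"slide": [0, 0, -1.5], "twist": [0, 0, 0]}, {"slide": [0, 0, -2], "twist": [0, 0, 0]}, {"slide": [0, 0, -2.5], "twist": [0, 0, 0]}, {"slide": [0, 0, -2.5], "twist": [0, 0, 0]}, {"slide": [0, 0, -2.5], "twist": [0, 0, 0]}, {"slide": [0, 0, -2], "twist": [0, 0, 0]}, {"slide": [0, 0, -1], "twist": [0, 0, 0]}, {"slide": [0, 0, 0], "twist": [0, 0, 0]}, {"slide": [0, 0, 0], "twist": [0, 0, 0]}], "force": 70}}

```text
clock: 13.87
ee_pos: [0.5561, 0.3796, 0.4356]
tool_rot: [3.132, -0.221, 0.006]
ft_force: [0.0, 0.2, -3.7]
gripper_width: 0.0147
```

```bash
python3 - <<'E'
from plan import *; from h import *
plan([.557,.380,.131],Rdown(-.14))
a=manip.capture("side")
cv2.imwrite("pics/w3.png",cv2.resize(a[20:220,190:400],(630,600),interpolation=2))
E
```

```text
clock 13.87 grip now [0.5567 0.3794 0.2809] F [ 0.   0.2 -3.7] w 0.0147 q [-0.12  0.45 -0.74  1.32  0.31  1.48 -2.55]
twist deg [ 0.07 -0.23 -0.04]  then slide cm [ 0.08 -0.05 14.99]
```

View pics/w3.png

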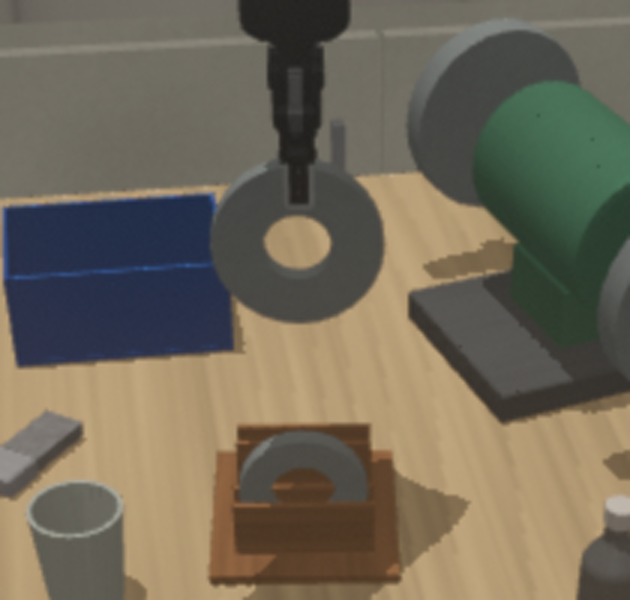

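```bash
cat >> plan.py <<'E'
yaw=.09; RO=np.array([.5275,-.3010,0]); Z=Ro.from_euler('z',yaw).as_matrix(); c=np.sqrt(.5)
fx,fy,fz=Z@[1,0,0],Z@[0,c,-c],Z@[0,c,c]; FO=RO+[0,0,.085]
Rlean=Ro.from_matrix(np.c_[fx,-fz,fy]); Rsq=Ro.from_matrix(np.c_[fx,fy,-fz])
def lean(out,up): return FO+fz*(.008+out)-fy*(.052+up)
E
python3 - <<'E'
from plan import *
print(np.linalg.det(Rlean.as_matrix()),np.linalg.det(Rsq.as_matrix()))
g=lean(.07,.01); print(g, g-G*Rlean.apply([0,0,1]))
plan(g+[0,0,.08],Rdown(.09)); plan(g,Rlean)
E
```

```text
Traceback (most recent call last):
  File "plan.py", line 16, in <module>
    Rlean=Ro.from_matrix(np.c_[fx,-fz,fy]); Rsq=Ro.from_matrix(np.c_[fx,fy,-fz])
                                                ~~~~~~~~~~~~~~^^^^^^^^^^^^^^^^^^
  File "scipy/spatial/transform/_rotation.pyx", line 1143, in scipy.spatial.transform._rotation.Rotation.from_matrix
ValueError: Non-positive determinant (left-handed or null coordinate frame) in rotation matrix 0: [[ 0.99595273 -0.06355373  0.06355373]
 [ 0.08987855  0.70424493 -0.70424493]
 [ 0.         -0.70710678 -0.70710678]].
```

```bash
sed -i 's/np.c_\[fx,fy,-fz\]/np.c_[fx,-fy,-fz]/' plan.py
python3 - <<'E'
from plan import *
g=lean(.07,.01); print(g, g-G*Rlean.apply([0,0,1]))
plan(g+[0,0,.12],Rdown(.09)); plan(g,Rlean)
print((Rdown(.09).inv()*Rlean).as_rotvec(degrees=True))
E
```

```text
[ 0.52648314 -0.28973208  0.18399495] [ 0.5363149  -0.39867877  0.29338437]
clock 13.92 grip now [0.5564 0.3791 0.2799] F [ 0.2 -0.4 -4.4] w 0.0148 q [-0.12  0.45 -0.74  1.32  0.31  1.48 -2.55]
twist deg [  0.14  -0.14 -13.21]  then slide cm [-8.96 66.39 -2.41]
clock 13.92 grip now [0.5564 0.3791 0.2799] F [ 0.2 -0.4 -4.4] w 0.0148 q [-0.12  0.45 -0.74  1.32  0.31  1.48 -2.55]
twist deg [ 44.94  -5.32 -12.47]  then slide cm [ -8.96  64.67 -44.69]
[ 4.50000000e+01  0.00000000e+00 -8.15949161e-16]
```

{"op": "apply_moves", "data": {"series": [{"slide": [0, 0, 0], "twist": [0, 0, -6.6]}, {"slide": [0, 0, 0], "twist": [0, 0, -6.6]}, {"slide": [-0.2, 1.5, -0.1], "twist": [0, 0, 0]}, {"slide": [-0.4, 3.2, -0.1], "twist": [0, 0, 0]}, {"slide": [-0.45, 3.5, -0.1], "twist": [0, 0, 0]}, {"slide": [-0.45, 3.5, -0.1], "twist": [0, 0, 0]}, {"slide": [-0.45, 3.5, -0.1], "twist": [0, 0, 0]}, {"slide": [-0.45, 3.5, -0.1], "twist": [0, 0, 0]}, {"slide": [-0.45, 3.5, -0.1], "twist": [0, 0, 0]}, {"slide": [-0.45, 3.5, -0.1], "twist": [0, 0, 0]}, {"slide": [-0.45, 3.5, -0.1], "twist": [0, 0, 0]}, {"slide": [-0.45, 3.5, -0.1], "twist": [0, 0, 0]}, {"slide": [-0.45, 3.5, -0.1], "twist": [0, 0, 0]}, {"slide": [-0.45, 3.5, -0.1], "twist": [0, 0, 0]}, {"slide": [-0.45, 3.5, -0.1], "twist": [0, 0, 0]}, {"slide": [-0.45, 3.5, -0.1], "twist": [0, 0, 0]}, {"slide": [-0.45, 3.5, -0.1], "twist": [0, 0, 0]}, {"slide": [-0.45, 3.5, -0.1], "twist": [0, 0, 0]}, {"slide": [-0.45, 3.5, -0.1], "twist": [0, 0, 0]}, {"slide": [-0.45, 3.5, -0.1], "twist": [0, 0, 0]}]}}

```text
clock: 15.58
ee_pos: [0.532, -0.2332, 0.4522]
tool_rot: [-3.137, -0.141, -0.002]
ft_force: [0.5, 0.3, -3.4]
gripper_width: 0.0145
```

{"op": "apply_moves", "data": {"series": [{"slide": [-0.4, 3.2, 0], "twist": [0, 0, 0]}, {"slide": [-0.2, 2, 0], "twist": [0, 0, 0]}, {"slide": [0, 1, 0], "twist": [0, 0, 0]}, {"slide": [0, 0, 0], "twist": [3, 0, 0]}, {"slide": [0, 0, 0], "twist": [6, 0, 0]}, {"slide": [0, 0, 0], "twist": [6, 0, 0]}, {"slide": [0, 0, 0], "twist": [6, 0, 0]}, {"slide": [0, 0, 0], "twist": [6, 0, 0]}, {"slide": [0, 0, 0], "twist": [6, 0, 0]}, {"slide": [0, 0, 0], "twist": [6, 0, 0]}, {"slide": [0, 0, 0], "twist": [4, 0, 0]}, {"slide": [0, 0, 0], "twist": [2, 0, 0]}, {"slide": [0, 0, 0], "twist": [0, 0, 0]}, {"slide": [0, 0, 0], "twist": [0, 0, 0]}, {"slide": [0, 0, 0], "twist": [0, 0, 0]}]}}

```text
clock: 16.83
ee_pos: [0.5328, -0.293, 0.4546]
tool_rot: [-2.356, -0.11, 0.039]
ft_force: [1.1, 0.7, -4.0]
gripper_width: 0.0149
```

```bash
python3 - <<'E'
from plan import *; from h import *
plan(lean(.05,.01),Rlean)
a=manip.capture("side");b=manip.capture("top")
cv2.imwrite("pics/r1.png",np.hstack([cv2.resize(a[200:480,200:440],(400,467)),cv2.resize(b[180:340,400:560],(400,467))]))
E
```

```text
clock 16.83 grip now [ 0.5234 -0.1843  0.3449] F [ 1.1  0.7 -4. ] w 0.0149 q [ 0.97  0.45 -0.49  1.33 -0.45  1.84 -1.03]
twist deg [ 0.14 -0.15  0.23]  then slide cm [-0.6  20.86  3.94]
```

View pics/r1.png

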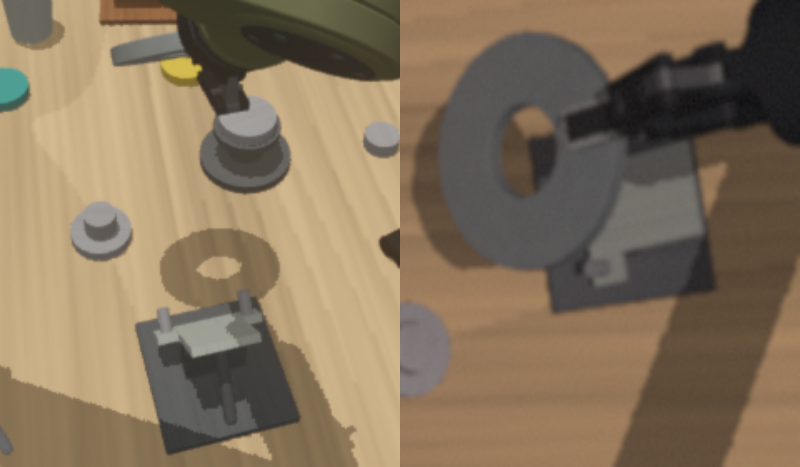

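{"op": "apply_moves", "data": {"series": [{"slide": [-0.3, 1, 1], "twist": [0, 0, 0]}, {"slide": [-0.3, 2, 1], "twist": [0, 0, 0]}, {"slide": [0, 3, 1], "twist": [0, 0, 0]}, {"slide": [0, 3, 0.9], "twist": [0, 0, 0]}, {"slide": [0, 3, 0], "twist": [0, 0, 0]}, {"slide": [0, 2, 0], "twist": [0, 0, 0]}, {"slide": [0, 1, 0], "twist": [0, 0, 0]}, {"slide": [0, 0, 0], "twist": [0, 0, 0]}, {"slide": [0, 0, 0], "twist": [0, 0, 0]}, {"slide": [0, 0, 0], "twist": [0, 0, 0]}]}}

```text
clock: 17.77
ee_pos: [0.5351, -0.3711, 0.3227]
tool_rot: [-2.355, -0.112, 0.036]
ft_force: [-0.2, 0.5, -2.9]
gripper_width: 0.0149
```

```bash
python3 - <<'E'
from plan import *; from h import *
plan(lean(.03,.008),Rlean)
a=manip.capture("side");b=manip.capture("top")
cv2.imwrite("pics/r2.png",np.hstack([cv2.resize(a[200:480,200:440],(400,467)),cv2.resize(b[180:340,400:560],(400,467))]))
E
```

```text
clock 17.77 grip now [ 0.5258 -0.2622  0.2133] F [-0.2  0.5 -2.9] w 0.0149 q [ 1.    0.64 -0.44  1.32 -0.35  1.73 -0.87]
twist deg [ 0.05 -0.21  0.36]  then slide cm [-0.13  8.03  0.32]
```

View pics/r2.png

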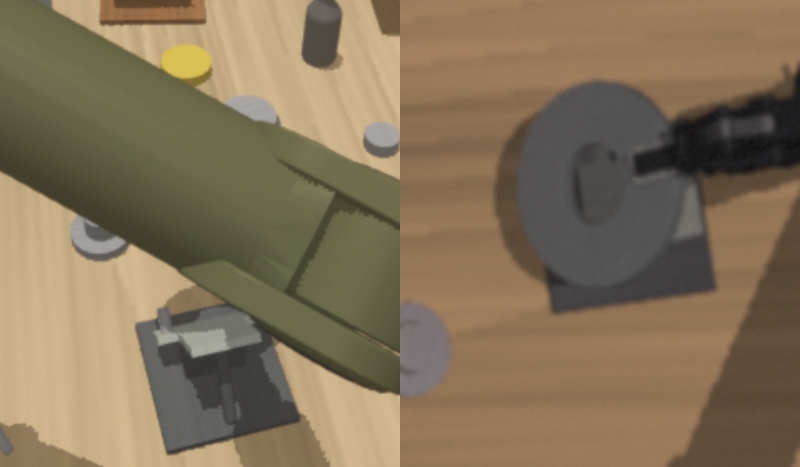

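{"op": "apply_moves", "data": {"series": [{"slide": [-0.1, 1, 0], "twist": [0, 0, 0]}, {"slide": [0, 2, 0], "twist": [0, 0, 0]}, {"slide": [0, 2, 0], "twist": [0, 0, 0]}, {"slide": [0, 1.5, 0], "twist": [0, 0, 0]}, {"slide": [0, 1, 0], "twist": [0, 0, 0]}, {"slide": [0, 0.5, 0], "twist": [0, 0, 0]}, {"slide": [0, 0, 0], "twist": [0, 0, 0]}, {"slide": [0, 0, 0], "twist": [0, 0, 0]}, {"slide": [0, 0, 0], "twist": [0, 0, 0]}]}}

```text
clock: 18.62
ee_pos: [0.5392, -0.4281, 0.2654]
tool_rot: [-2.354, -0.11, 0.037]
ft_force: [0.5, -0.2, -3.3]
gripper_width: 0.0148
```

```bash
cat > ov.py <<'E'
from plan import *; from h import *
import sys
def wheelpts(cen,x,y,z):
    o=[.065*(np.cos(t)*x+np.sin(t)*y)+s*z+cen for s in(-.008,.008) for t in th]
    return np.array(o)
def over(name,fn,crop):
    s=manip.read_state(); R=Ro.from_rotvec(s['tool_rot']).as_matrix(); g=np.array(s['ee_pos'])+G*R[:,2]
    b=manip.capture(name); 
    cen=g+.052*R[:,2]; w=wheelpts(cen,R[:,0],R[:,2],R[:,1])
    cv2.polylines(b,[np.round(cv2.convexHull(proj(name,w).astype(np.float32))).astype(int)],1,(0,0,255),1)
    r=wheelpts(FO+.008*fz,fx,fy,fz); cv2.polylines(b,[np.round(cv2.convexHull(proj(name,r).astype(np.float32))).astype(int)],1,(0,255,0),1)
    for sx in(-1,1):
        q=np.round(proj(name,[FO+fx*.041*sx+fy*.058+fz*t for t in(0,.022)])).astype(int); cv2.line(b,q[0],q[1],(255,255,0),1)
    x,y,w_,h=crop; cv2.imwrite(fn,cv2.resize(b[y:y+h,x:x+w_],(600,600*h//w_)))
    d=cen-FO; print('wheel centre in face frame',[round(float(d@a),4) for a in(fx,fy,fz)])
E
python3 - <<'E'
from ov import *
plan(lean(.005,.008),Rlean); over('top','pics/r3.png',(420,180,120,120))
E
```

```text
clock 18.62 grip now [ 0.5299 -0.3191  0.1559] F [ 0.5 -0.2 -3.3] w 0.0148 q [ 1.    0.77 -0.4   1.23 -0.29  1.73 -0.82]
twist deg [ 0.03 -0.2   0.29]  then slide cm [-0.02  2.43  0.31]
wheel centre in face frame [0.0009, -0.0111, 0.0372]
```

View pics/r3.png

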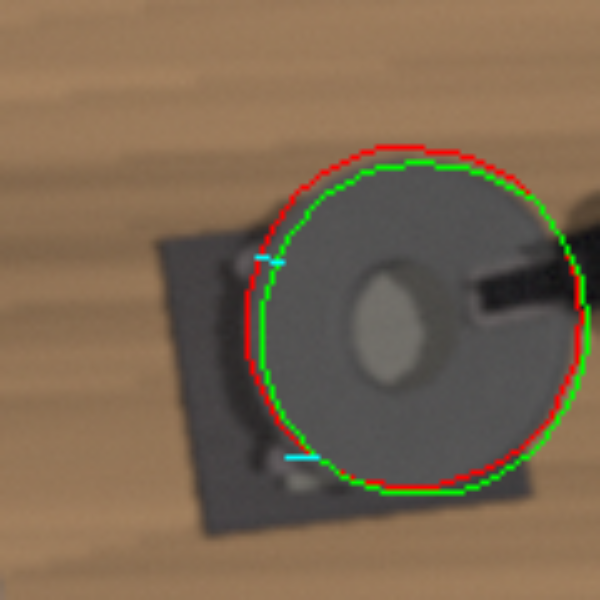

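{"op": "apply_moves", "data": {"series": [{"slide": [0, 0.8, 0], "twist": [0, 0, 0]}, {"slide": [0, 0.8, 0], "twist": [0, 0, 0]}, {"slide": [0, 0.5, 0], "twist": [0, 0, 0]}, {"slide": [0, 0.2, 0], "twist": [0, 0, 0]}, {"slide": [0, 0, 0], "twist": [0, 0, 0]}, {"slide": [0, 0, 0], "twist": [0, 0, 0]}]}}

```text
clock: 19.17
ee_pos: [0.5401, -0.4452, 0.2477]
tool_rot: [-2.354, -0.108, 0.039]
ft_force: [1.0, -0.7, -3.5]
gripper_width: 0.0149
```

```bash
python3 - <<'E'
from ov import *
plan(lean(.005,.008),Rlean); over('top','pics/r4o.png',(420,180,120,120))
a=manip.capture('top')[180:300,420:540]; cv2.imwrite('pics/r4.png',cv2.resize(a,(600,600),interpolation=2))
a=manip.capture('side')[360:480,260:380]; cv2.imwrite('pics/r4s.png',cv2.resize(a,(600,600),interpolation=2))
E
```

```text
clock 19.17 grip now [ 0.5308 -0.3361  0.1383] F [ 1.  -0.7 -3.5] w 0.0149 q [ 1.01  0.81 -0.39  1.19 -0.28  1.73 -0.8 ]
twist deg [-0.02 -0.19  0.17]  then slide cm [ 0.04 -0.03  0.27]
wheel centre in face frame [0.0003, -0.0107, 0.0128]
```

View pics/r4.png

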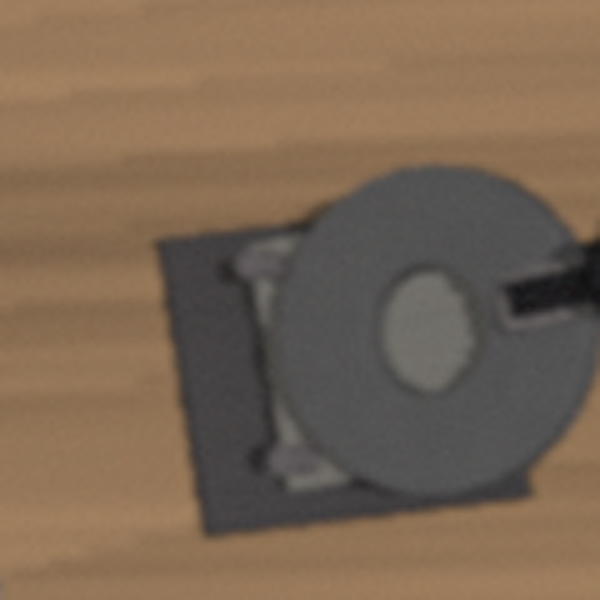

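View pics/r4s.png

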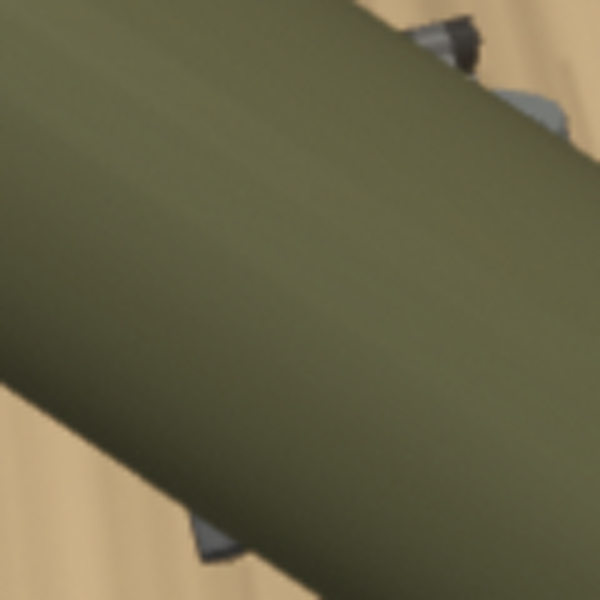

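{"op": "apply_moves", "data": {"series": [{"slide": [0, 0, 0.4], "twist": [0, 0, 0]}, {"slide": [0, 0, 0.2], "twist": [0, 0, 0]}, {"slide": [0, 0, 0.1], "twist": [0, 0, 0]}, {"slide": [0, 0.2, 0.1], "twist": [0, 0, 0]}, {"slide": [0, 0, 0], "twist": [0, 0, 0]}, {"slide": [0, 0, 0], "twist": [0, 0, 0]}]}}

```text
clock: 19.82
ee_pos: [0.5397, -0.4409, 0.2407]
tool_rot: [-2.354, -0.108, 0.039]
ft_force: [0.4, 0.2, -3.8]
gripper_width: 0.0151
```

{"op": "apply_moves", "data": {"series": [{"slide": [0, 0, 0.1], "twist": [0, 0, 0]}, {"slide": [0, 0, 0.1], "twist": [0, 0, 0]}, {"slide": [0, 0, 0], "twist": [0, 0, 0]}, {"slide": [0, 0, 0], "twist": [0, 0, 0]}]}}

```text
clock: 20.15
ee_pos: [0.5397, -0.4394, 0.2395]
tool_rot: [-2.354, -0.108, 0.038]
ft_force: [0.3, 0.0, -3.4]
gripper_width: 0.0148
```

{"op": "apply_moves", "data": {"series": [{"slide": [0, 0.1, 0.1], "twist": [0, 0, 0]}, {"slide": [0, 0.1, 0], "twist": [0, 0, 0]}, {"slide": [0, 0, 0], "twist": [0, 0, 0]}, {"slide": [0, 0, 0], "twist": [0, 0, 0]}]}}

```text
clock: 20.48
ee_pos: [0.5399, -0.4397, 0.2377]
tool_rot: [-2.353, -0.109, 0.039]
ft_force: [-1.5, 2.1, -0.7]
gripper_width: 0.0148
```

{"op": "apply_moves", "data": {"series": [{"slide": [0, 0, 0.1], "twist": [0, 0, 0]}, {"slide": [0, 0, 0], "twist": [0, 0, 0]}, {"slide": [0, 0, 0], "twist": [0, 0, 0]}]}}

```text
clock: 20.73
ee_pos: [0.5399, -0.439, 0.2371]
tool_rot: [-2.354, -0.109, 0.038]
ft_force: [0.2, 2.2, -0.5]
gripper_width: 0.0149
```

```bash
python3 - <<'E'
from ov import *
over('top','pics/r5o.png',(420,180,120,120))
a=manip.capture('top')[180:300,420:540]; cv2.imwrite('pics/r5.png',cv2.resize(a,(600,600),interpolation=2))
E
```

```text
wheel centre in face frame [0.0007, 0.0011, 0.0096]
```

View pics/r5.png

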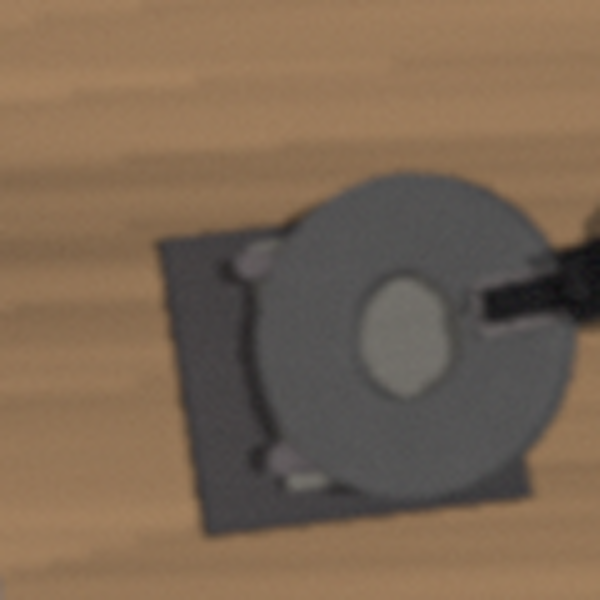

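{"op": "apply_moves", "data": {"series": [{"slide": [0, 0, 0.1], "twist": [0, 0, 0]}, {"slide": [0, 0, 0], "twist": [0, 0, 0]}, {"slide": [0, 0, 0], "twist": [0, 0, 0]}]}}

```text
clock: 21.08
ee_pos: [0.5398, -0.4389, 0.237]
tool_rot: [-2.355, -0.109, 0.037]
ft_force: [-0.5, -0.3, 5.0]
gripper_width: 0.0149
```

{"op": "apply_moves", "data": {"series": [{"slide": [0, 0, 0.1], "twist": [0, 0, 0]}, {"slide": [0, 0, 0], "twist": [0, 0, 0]}, {"slide": [0, 0, 0], "twist": [0, 0, 0]}]}}

```text
clock: 21.33
ee_pos: [0.5398, -0.4387, 0.237]
tool_rot: [-2.355, -0.108, 0.036]
ft_force: [0.1, -1.0, 7.6]
gripper_width: 0.0147
```

{"op": "apply_moves", "data": {"series": [{"slide": [0, 0, 0.1], "twist": [0, 0, 0]}, {"slide": [0, 0, 0], "twist": [0, 0, 0]}, {"slide": [0, 0, 0], "twist": [0, 0, 0]}]}}

```text
clock: 21.58
ee_pos: [0.5397, -0.4385, 0.2371]
tool_rot: [-2.356, -0.108, 0.035]
ft_force: [1.1, -3.9, 9.6]
gripper_width: 0.0149
```

{"op": "apply_moves", "data": {"series": [{"slide": [0, 0, -0.15], "twist": [0, 0, 0]}, {"slide": [0, 0, 0], "twist": [0, 0, 0]}], "force": 20}}

```text
clock: 21.75
ee_pos: [0.5398, -0.4387, 0.237]
tool_rot: [-2.355, -0.109, 0.037]
ft_force: [0.1, -0.1, 7.9]
gripper_width: 0.015
```

{"op": "apply_moves", "data": {"series": [{"slide": [0, 0, 0], "twist": [0, 0, 0]}, {"slide": [0, 0, 0], "twist": [0, 0, 0]}, {"slide": [0, 0, 0], "twist": [0, 0, 0]}, {"slide": [0, 0, 0], "twist": [0, 0, 0]}], "claw": 0.36}}

```text
clock: 22.08
ee_pos: [0.5394, -0.4386, 0.2349]
tool_rot: [-2.355, -0.108, 0.039]
ft_force: [0.1, 0.1, 0.5]
gripper_width: 0.0307
```

```bash
python3 - <<'E'
from ov import *
over('top','pics/r6o.png',(420,180,120,120))
a=manip.capture('top')[180:300,420:540]; cv2.imwrite('pics/r6.png',cv2.resize(a,(600,600),interpolation=2))
E
```

```text
wheel centre in face frame [0.0001, 0.0031, 0.0082]
```

View pics/r6.png

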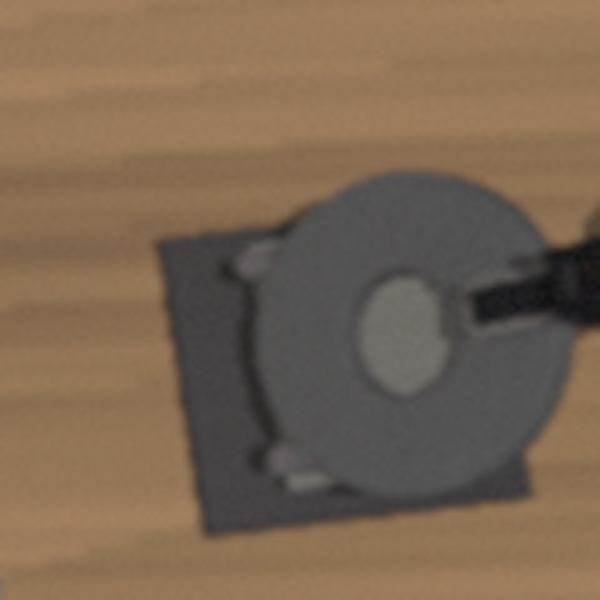

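{"op": "apply_moves", "data": {"series": [{"slide": [0, 0, -0.5], "twist": [0, 0, 0]}, {"slide": [0, 0, -1], "twist": [0, 0, 0]}, {"slide": [0, 0, -2], "twist": [0, 0, 0]}, {"slide": [0, 0, -3], "twist": [0, 0, 0]}, {"slide": [0, 0, -3], "twist": [0, 0, 0]}, {"slide": [0, -3, -2], "twist": [0, 0, 0]}, {"slide": [0, -4, 0], "twist": [0, 0, 0]}, {"slide": [0, -4, 0], "twist": [0, 0, 0]}, {"slide": [0, -4, 0], "twist": [-5, 0, 0]}, {"slide": [0, 0, 0], "twist": [-6, 0, 0]}, {"slide": [0, 0, 0], "twist": [-7, 0, 0]}, {"slide": [0, 0, 0], "twist": [-7, 0, 0]}, {"slide": [0, 0, 0], "twist": [-7, 0, 0]}, {"slide": [0, 0, 0], "twist": [-7, 0, 0]}, {"slide": [0, 0, 0], "twist": [-7, 0, 0]}, {"slide": [0, 0, 0], "twist": [0, 0, 0]}, {"slide": [0, 0, 0], "twist": [0, 0, 0]}], "claw": 0.36}}

```text
clock: 23.6
ee_pos: [0.5368, -0.4127, 0.4245]
tool_rot: [3.122, 0.142, 0.01]
ft_force: [0.1, 1.6, 0.1]
gripper_width: 0.0311
```

```bash
python3 - <<'E'
from ov import *
plan(FO-fy*.0427+fz*.10,Rsq)
a=manip.capture('top')[180:300,420:540]; b=manip.capture('side')[200:480,200:440]
cv2.imwrite('pics/r7.png',np.hstack([cv2.resize(a,(400,400),interpolation=2),cv2.resize(b,(400,400))]))
cv2.imwrite('pics/side7.png',manip.capture('side'))
E
```

```text
clock 23.6 grip now [ 0.5379 -0.4151  0.2698] F [0.1 1.6 0.1] w 0.0311 q [ 0.86  0.38 -0.33  1.34  0.13  1.42 -0.95]
twist deg [-44.07  -0.33  -0.07]  then slide cm [  0.08 -27.66  -9.39]
```

View pics/r7.png

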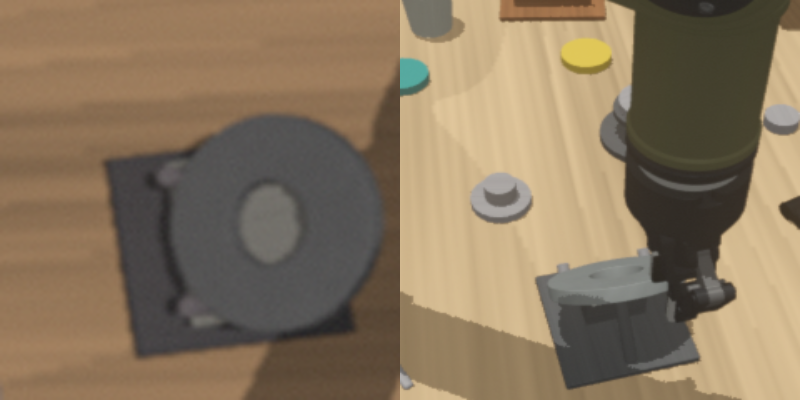

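```bash
python3 - <<'E'
from ov import *
manip.capture('top'); r=manip.masks_of('top','wheel'); print([(d['confidence'],d['uv']) for d in r])
m=min(r,key=lambda d:abs(d['uv'][0]-500)+abs(d['uv'][1]-245))['region'].astype(np.uint8)
ct,_=cv2.findContours(m,0,2); cv2.drawContours(m,ct,-1,1,-1)
f=lambda v: np.abs(render('top',[wheelpts(FO+fx*v[0]+fy*v[1]+.008*fz,fx,fy,fz)])-m).sum()/m.sum()
q=minimize(f,[0,0],method='Nelder-Mead',options=dict(initial_simplex=[[0,0],[.01,0],[0,.01]])); print(q.x,q.fun)
E
```

```text
[(0.74, [512.3, 244.5])]
[-0.00239786  0.00351787] 0.026707013462536365
```

{"op": "apply_moves", "data": {"series": [{"slide": [0, 0, 0], "twist": [-4, 0, 0]}, {"slide": [0, 0, 0], "twist": [-6, 0, 0]}, {"slide": [0, 0, 0], "twist": [-7, 0, 0]}, {"slide": [0, 0, 0], "twist": [-7, 0, 0]}, {"slide": [0, 0, 0], "twist": [-7, 0, 0]}, {"slide": [0, 0, 0], "twist": [-7, 0, 0]}, {"slide": [0, 0, 0], "twist": [-6, 0, 0]}, {"slide": [0, -1, -3], "twist": [0, 0, 0]}, {"slide": [0, -3, -3], "twist": [0, 0, 0]}, {"slide": [0, -3, -3], "twist": [0, 0, 0]}, {"slide": [0, -4, -0.4], "twist": [0, 0, 0]}, {"slide": [0, -4, 0], "twist": [0, 0, 0]}, {"slide": [0, -4, 0], "twist": [0, 0, 0]}, {"slide": [0, -4, 0], "twist": [0, 0, 0]}, {"slide": [0, -3, 0], "twist": [0, 0, 0]}, {"slide": [0, -1.8, 0], "twist": [0, 0, 0]}, {"slide": [0, 0, 0], "twist": [0, 0, 0]}, {"slide": [0, 0, 0], "twist": [0, 0, 0]}, {"slide": [0, 0, 0], "twist": [0, 0, 0]}], "claw": 0.73}}

```text
clock: 25.43
ee_pos: [0.5141, -0.1548, 0.2938]
tool_rot: [2.353, 0.101, 0.049]
ft_force: [-0.4, -0.7, 1.1]
gripper_width: 0.0621
```

```bash
python3 - <<'E'
from ov import *
plan(FO-fy*.0407+fz*.05,Rsq)
a=manip.capture('top')[160:300,420:560]; b=manip.capture('side')[200:480,200:440]
cv2.imwrite('pics/r8.png',np.hstack([cv2.resize(a,(400,400),interpolation=2),cv2.resize(b,(400,400))]))
E
```

```text
clock 25.43 grip now [ 0.5243 -0.2639  0.1846] F [-0.4 -0.7  1.1] w 0.0621 q [ 0.37  0.18 -0.4   1.99  0.97  1.16 -2.01]
twist deg [ 0.08 -0.14 -0.32]  then slide cm [ 0.02 -0.31  4.68]
```

View pics/r8.png

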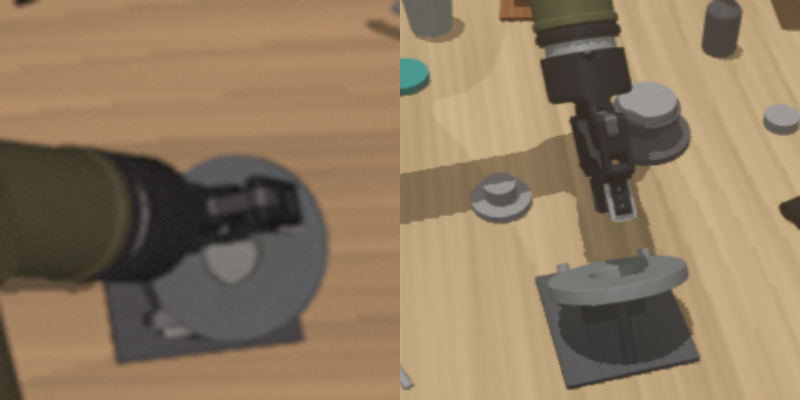

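{"op": "apply_moves", "data": {"series": [{"slide": [0, -0.15, 1], "twist": [0, 0, 0]}, {"slide": [0, -0.16, 2], "twist": [0, 0, 0]}, {"slide": [0, 0, 1.5], "twist": [0, 0, 0]}, {"slide": [0, 0, 0.5], "twist": [0, 0, 0]}, {"slide": [0, 0, 0], "twist": [0, 0, 0]}, {"slide": [0, 0, 0], "twist": [0, 0, 0]}, {"slide": [0, 0, 0], "twist": [0, 0, 0]}]}}

```text
clock: 26.12
ee_pos: [0.5171, -0.1859, 0.2557]
tool_rot: [2.354, 0.104, 0.051]
ft_force: [1.1, 0.5, 0.4]
gripper_width: 0.0622
```

```bash
python3 - <<'E'
from ov import *
plan(FO-fy*.0407+fz*.020,Rsq)
a=manip.capture('top')[180:280,440:540]; b=manip.capture('side')[300:440,260:400]
cv2.imwrite('pics/r9.png',np.hstack([cv2.resize(a,(400,400),interpolation=2),cv2.resize(b,(400,400),interpolation=2)]))
E
```

```text
clock 26.12 grip now [ 0.5277 -0.2949  0.1464] F [1.1 0.5 0.4] w 0.0622 q [ 0.39  0.25 -0.37  2.    1.04  1.08 -2.05]
twist deg [ 0.03 -0.25 -0.2 ]  then slide cm [-0.    0.17  2.77]
```

View pics/r9.png

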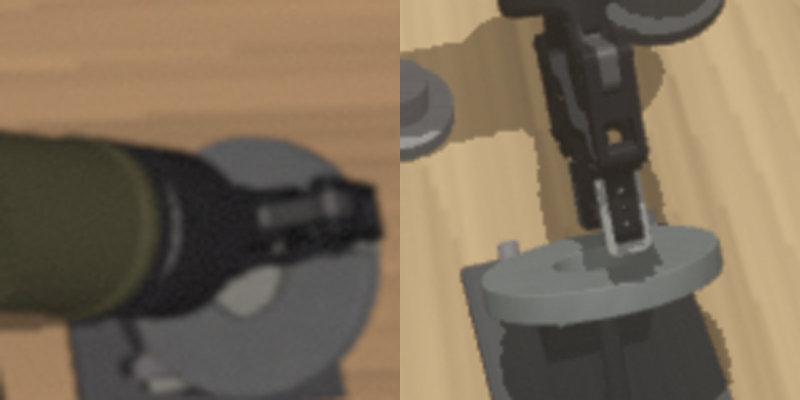

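```bash
python3 - <<'E'
from ov import *
s=manip.read_state(); R=Ro.from_rotvec(s['tool_rot']).as_matrix(); g=np.array(s['ee_pos'])+G*R[:,2]
W=FO+fy*.003
for n,(x0,y0,k,ox) in {'side':(260,300,400/140,400),'top':(440,180,4,0)}.items():
    pts={'wc_top':W+fz*.016,'rim':W+fz*.016-fy*.065,'bore':W+fz*.016-fy*.025,'inner tip':g+R[:,2]*.012-R[:,1]*.031,'outer':g+R[:,2]*.012+R[:,1]*.031}
    for a,p in pts.items():
        u=proj(n,[p])[0]; print(n,a,((u-[x0,y0])*k+[ox,0]).round())
E
```

```text
side wc_top [597. 259.]
side rim [625. 284.]
side bore [607. 268.]
side inner tip [597. 225.]
side outer [623. 247.]
top wc_top [239. 261.]
top rim [364. 233.]
top bore [286. 251.]
top inner tip [239. 253.]
top outer [361. 226.]
```

{"op": "apply_moves", "data": {"series": [{"slide": [0, 0.1, 0.8], "twist": [0, 0, 0]}, {"slide": [0, 0.05, 0.8], "twist": [0, 0, 0]}, {"slide": [0, 0, 0.6], "twist": [0, 0, 0]}, {"slide": [0, 0, 0.3], "twist": [0, 0, 0]}, {"slide": [0, 0, 0.2], "twist": [0, 0, 0]}, {"slide": [0, 0, 0], "twist": [0, 0, 0]}, {"slide": [0, 0, 0], "twist": [0, 0, 0]}, {"slide": [0, 0, 0], "twist": [0, 0, 0]}]}}

```text
clock: 26.88
ee_pos: [0.5188, -0.2061, 0.2373]
tool_rot: [2.354, 0.104, 0.05]
ft_force: [-0.2, -0.8, -0.7]
gripper_width: 0.0623
```

```bash
python3 - <<'E'
from ov import *
plan(FO-fy*.0407+fz*.019,Rsq)
a=manip.capture('top')[180:280,440:540]; b=manip.capture('side')[300:440,260:400]
cv2.imwrite('pics/r10.png',np.hstack([cv2.resize(a,(400,400),interpolation=2),cv2.resize(b,(400,400),interpolation=2)]))
E
```

```text
clock 26.88 grip now [ 0.5293 -0.3151  0.128 ] F [-0.2 -0.8 -0.7] w 0.0623 q [ 0.41  0.28 -0.35  2.    1.08  1.04 -2.06]
twist deg [ 0.03 -0.22 -0.18]  then slide cm [0.01 0.04 0.14]
```

View pics/r10.png

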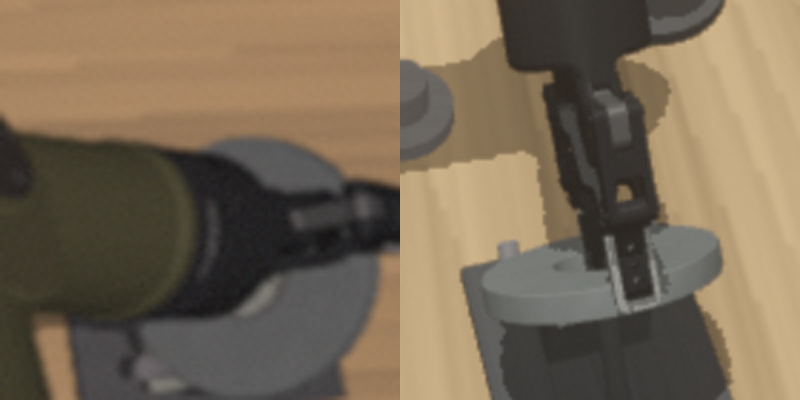

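{"op": "apply_moves", "data": {"series": [{"slide": [0, 0, 0], "twist": [0, 0, 0]}, {"slide": [0, 0, 0], "twist": [0, 0, 0]}, {"slide": [0, 0, 0], "twist": [0, 0, 0]}, {"slide": [0, 0, 0], "twist": [0, 0, 0]}, {"slide": [0, 0, 0], "twist": [0, 0, 0]}], "claw": 0.3, "force": 20}}

```text
clock: 27.4
ee_pos: [0.5186, -0.2062, 0.2375]
tool_rot: [2.353, 0.104, 0.049]
ft_force: [-2.7, 2.4, 4.7]
gripper_width: 0.0408
```

{"op": "apply_moves", "data": {"series": [{"slide": [0, 0, 0], "twist": [0, 0, 0]}, {"slide": [0, 0, 0], "twist": [0, 0, 0]}, {"slide": [0, 0, 0], "twist": [0, 0, 0]}], "claw": 0, "force": 80}}

```text
clock: 27.65
ee_pos: [0.5186, -0.2062, 0.2379]
tool_rot: [2.353, 0.103, 0.049]
ft_force: [-4.0, 3.9, 7.2]
gripper_width: 0.0382
```

{"op": "apply_moves", "data": {"series": [{"slide": [0, 0, -0.2], "twist": [0, 0, 0]}, {"slide": [0, 0, -0.3], "twist": [0, 0, 0]}, {"slide": [0, 0, -0.5], "twist": [0, 0, 0]}, {"slide": [0, 0, -1], "twist": [0, 0, 0]}, {"slide": [0, 0, -1], "twist": [0, 0, 0]}, {"slide": [0, 0, -1], "twist": [0, 0, 0]}, {"slide": [0, 0, -1], "twist": [0, 0, 0]}, {"slide": [0, 0, 0], "twist": [0, 0, 0]}, {"slide": [0, 0, 0], "twist": [0, 0, 0]}]}}

```text
clock: 28.4
ee_pos: [0.5157, -0.1701, 0.2728]
tool_rot: [2.354, 0.106, 0.052]
ft_force: [-1.4, -0.1, -3.7]
gripper_width: 0.0374
```

```bash
python3 - <<'E'
from ov import *
plan(FO-fy*.0407+fz*.1,Rsq)
a=manip.capture('top')[180:280,440:540]; b=manip.capture('side')[260:440,240:420]
cv2.imwrite('pics/r11.png',np.hstack([cv2.resize(a,(400,400),interpolation=2),cv2.resize(b,(400,400),interpolation=2)]))
E
```

```text
clock 28.4 grip now [ 0.5264 -0.279   0.1634] F [-1.4 -0.1 -3.7] w 0.0374 q [ 0.38  0.22 -0.38  2.    1.    1.12 -2.03]
twist deg [-0.   -0.31 -0.15]  then slide cm [-0.    0.08 -2.89]
```

View pics/r11.png

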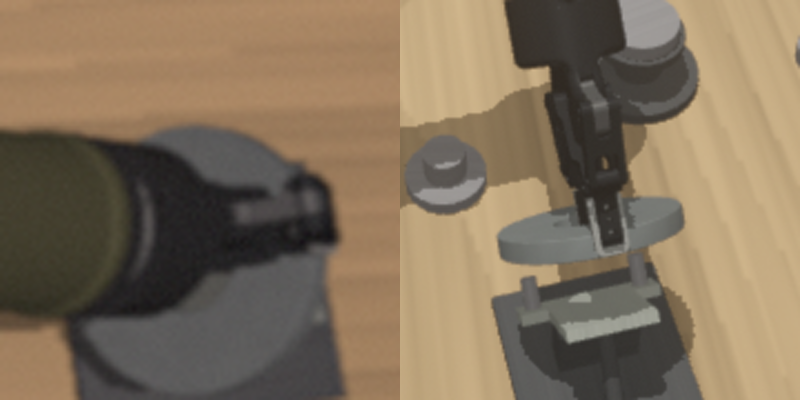

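{"op": "apply_moves", "data": {"series": [{"slide": [0, 0, -1.5], "twist": [0, 0, 0]}, {"slide": [0, 0, -2.5], "twist": [0, 0, 0]}, {"slide": [0, 0, -2.5], "twist": [0, 0, 0]}, {"slide": [0, 0, -1.5], "twist": [2, 0, 0]}, {"slide": [0, 0, 0], "twist": [5, 0, 0]}, {"slide": [0, 0, 0], "twist": [6, 0, 0]}, {"slide": [0, 0, 0], "twist": [6, 0, 0]}, {"slide": [0, 0, 0], "twist": [6, 0, 0]}, {"slide": [0, 0, 0], "twist": [6, 0, 0]}, {"slide": [0, 0, 0], "twist": [6, 0, 0]}, {"slide": [0, 0, 0], "twist": [5, 0, 0]}, {"slide": [0, 0, 0], "twist": [3, 0, 0]}, {"slide": [0, 0, 0], "twist": [0, 0, 0]}, {"slide": [0, 0, 0], "twist": [0, 0, 0]}, {"slide": [0, 0, 0], "twist": [0, 0, 0]}]}}

```text
clock: 29.75
ee_pos: [0.5098, -0.1144, 0.3292]
tool_rot: [3.136, 0.143, 0.007]
ft_force: [0.4, 0.2, -4.1]
gripper_width: 0.038
```

```bash
python3 - <<'E'
from ov import *
plan([.6189,-.058,.16],Rdown(.09))
a=manip.capture('top')[150:300,380:530]; b=manip.capture('side')[180:420,240:480]
cv2.imwrite('pics/r12.png',np.hstack([cv2.resize(a,(400,400),interpolation=2),cv2.resize(b,(400,400),interpolation=2)]))
E
```

```text
clock 29.75 grip now [ 0.5105 -0.1147  0.1745] F [ 0.4  0.2 -4.1] w 0.038 q [ 0.55  0.12 -0.41  1.85  0.05  1.17 -1.35]
twist deg [ 0.14 -0.23  0.07]  then slide cm [11.37 -4.64  1.45]
```

View pics/r12.png

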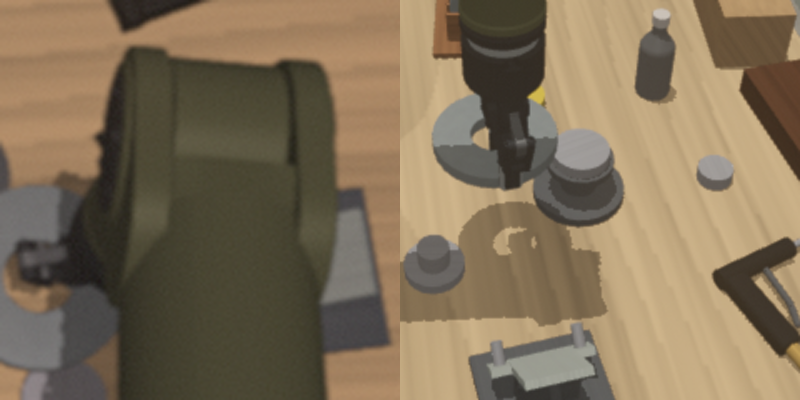

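{"op": "apply_moves", "data": {"series": [{"slide": [1, -0.4, 0], "twist": [0, 0, 0]}, {"slide": [2, -0.8, 0.2], "twist": [0, 0, 0]}, {"slide": [2.5, -1, 0.3], "twist": [0, 0, 0]}, {"slide": [2.5, -1, 0.3], "twist": [0, 0, 0]}, {"slide": [2, -0.8, 0.3], "twist": [0, 0, 0]}, {"slide": [1, -0.4, 0.3], "twist": [0, 0, 0]}, {"slide": [0.4, -0.2, 0], "twist": [0, 0, 0]}, {"slide": [0, 0, 0], "twist": [0, 0, 0]}, {"slide": [0, 0, 0], "twist": [0, 0, 0]}, {"slide": [0, 0, 0], "twist": [0, 0, 0]}]}}

```text
clock: 30.68
ee_pos: [0.6188, -0.0597, 0.3157]
tool_rot: [3.137, 0.139, 0.006]
ft_force: [0.1, -0.2, -4.1]
gripper_width: 0.038
```

```bash
cat > ov2.py <<'E'
from ov import *
def ov2(fn,off=.0437,drop=.0204):
    s=manip.read_state(); R=Ro.from_rotvec(s['tool_rot']).as_matrix(); g=np.array(s['ee_pos'])+G*R[:,2]
    cen=g-R[:,1]*off+R[:,2]*(drop-.008); print('pred wheel centre',cen.round(4),'axis',R[:,2].round(3))
    out=[]
    for n,cr in (('side',(270,170,150,150)),('top',(285,140,150,150))):
        b=manip.capture(n); w=wheelpts(cen,R[:,0],R[:,1],R[:,2])
        cv2.polylines(b,[np.round(cv2.convexHull(proj(n,w).astype(np.float32))).astype(int)],1,(0,0,255),1)
        tgt=np.array([.0,.0,0])
        st=cyl(.034,.06,.076)+[.6162 if n=='side' else .6132,-.0144 if n=='side' else -.0140,0]
        cv2.polylines(b,[np.round(cv2.convexHull(proj(n,st).astype(np.float32))).astype(int)],1,(0,255,0),1)
        x,y,w_,h=cr; out.append(cv2.resize(b[y:y+h,x:x+w_],(400,400),interpolation=2))
    cv2.imwrite(fn,np.hstack(out))
E
python3 - <<'E'
from ov2 import *
plan([.6189,-.058,.11],Rdown(.09)); ov2('pics/p1.png')
E
```

```text
clock 30.68 grip now [ 0.6194 -0.0599  0.161 ] F [ 0.1 -0.2 -4.1] w 0.038 q [ 0.41  0.35 -0.44  1.63  0.16  1.2  -1.54]
twist deg [ 0.09 -0.22 -0.07]  then slide cm [ 0.03 -0.17  5.1 ]
pred wheel centre [ 0.6156 -0.0164  0.1485] axis [ 0.004 -0.001 -1.   ]
```

View pics/p1.png

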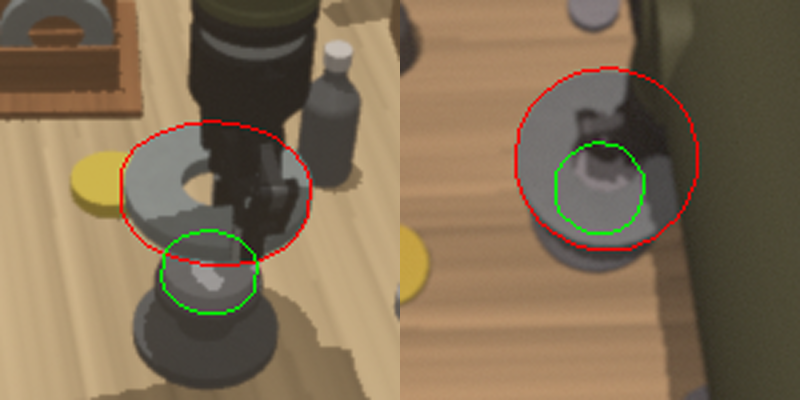

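{"op": "apply_moves", "data": {"series": [{"slide": [0, -0.1, 1], "twist": [0, 0, 0]}, {"slide": [0, -0.07, 1.5], "twist": [0, 0, 0]}, {"slide": [0, 0, 1.5], "twist": [0, 0, 0]}, {"slide": [0, 0, 0.9], "twist": [0, 0, 0]}, {"slide": [0, 0, 0.4], "twist": [0, 0, 0]}, {"slide": [0, 0, 0], "twist": [0, 0, 0]}, {"slide": [0, 0, 0], "twist": [0, 0, 0]}, {"slide": [0, 0, 0], "twist": [0, 0, 0]}]}}

```text
clock: 31.45
ee_pos: [0.62, -0.0571, 0.2635]
tool_rot: [3.138, 0.141, 0.01]
ft_force: [0.3, -0.0, -4.1]
gripper_width: 0.038
```

```bash
python3 - <<'E'
from ov2 import *
plan([.6189,-.058,.0964],Rdown(.09)); ov2('pics/p2.png')
E
```

```text
clock 31.45 grip now [ 0.621  -0.0571  0.1088] F [ 0.3 -0.  -4.1] w 0.038 q [ 0.4   0.4  -0.43  1.67  0.18  1.1  -1.56]
twist deg [ 0.05 -0.36 -0.  ]  then slide cm [-0.12  0.08  1.24]
pred wheel centre [ 0.6171 -0.0136  0.0964] axis [ 0.006 -0.    -1.   ]
```

View pics/p2.png

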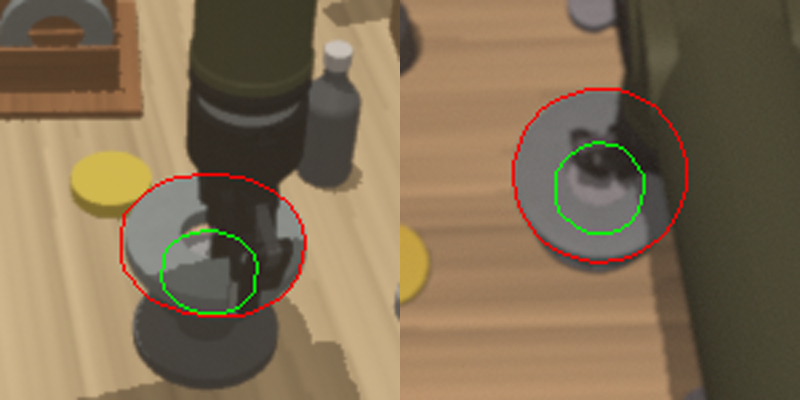

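```bash
cat > fw.py <<'E'
from ov import *
def fw(z,sels,thing='wheel',rad=.065,h=.016,show=None):
    W={}
    for n in P:
        im=manip.capture(n); r=manip.masks_of(n,thing)
        r=[d for d in r if np.hypot(*(np.array(d['uv'])-proj(n,[[.615,-.0145,z]])[0]))<40]
        print(n,[(round(d['confidence'],2),int(d['region'].sum())) for d in r])
        if not r: continue
        m=r[0]['region'].astype(np.uint8); ct,_=cv2.findContours(m,0,2); cv2.drawContours(m,ct,-1,1,-1); W[n]=m
    for ns in [[n] for n in W]+([list(W)] if len(W)>1 else []):
        def f(v): return sum(np.abs(render(n,[cyl(rad,z,z+h)+[v[0],v[1],0]])-W[n])[sels[n]].sum()/W[n].sum() for n in ns)
        q=minimize(f,[.615,-.0145],method='Nelder-Mead',options=dict(initial_simplex=[[.615,-.0145],[.625,-.0145],[.615,-.005]])); print(ns,q.x.round(4),round(q.fun,3))
E
python3 - <<'E'
from fw import *
fw(.0884,{'side':np.s_[:,:342],'top':np.s_[:,:350]})
E
```

```text
side [(0.7, 1501)]
top [(0.74, 1983)]
['side'] [ 0.6222 -0.0144] 0.03
['top'] [ 0.6157 -0.0149] 0.02
['side', 'top'] [ 0.6213 -0.0147] 0.108
```

{"op": "apply_moves", "data": {"series": [{"slide": [-0.15, 0, 0.4], "twist": [0, 0, 0]}, {"slide": [-0.2, 0, 0.3], "twist": [0, 0, 0]}, {"slide": [0, 0, 0.2], "twist": [0, 0, 0]}, {"slide": [0, 0, 0.1], "twist": [0, 0, 0]}, {"slide": [0, 0, 0], "twist": [0, 0, 0]}, {"slide": [0, 0, 0], "twist": [0, 0, 0]}, {"slide": [0, 0, 0], "twist": [0, 0, 0]}]}}

```text
clock: 32.33
ee_pos: [0.6162, -0.0573, 0.2527]
tool_rot: [3.138, 0.141, 0.008]
ft_force: [0.5, 0.1, -3.9]
gripper_width: 0.0376
```

{"op": "apply_moves", "data": {"series": [{"slide": [0, 0, 0.1], "twist": [0, 0, 0]}, {"slide": [0, 0, 0], "twist": [0, 0, 0]}, {"slide": [0, 0, 0], "twist": [0, 0, 0]}]}}

```text
clock: 32.58
ee_pos: [0.6161, -0.0574, 0.2515]
tool_rot: [3.138, 0.141, 0.007]
ft_force: [0.7, -0.8, -4.1]
gripper_width: 0.0381
```

```bash
python3 - <<'E'
from fw import *
from ov2 import ov2
plan([.6189,-.058,.0964],Rdown(.09)); ov2('pics/p3.png')
fw(.078,{'side':np.s_[:,:342],'top':np.s_[:,:355]})
E
```

```text
clock 32.58 grip now [ 0.6168 -0.0574  0.0969] F [ 0.7 -0.8 -4.1] w 0.0381 q [ 0.4   0.4  -0.43  1.69  0.19  1.08 -1.57]
twist deg [ 0.03 -0.26 -0.  ]  then slide cm [0.27 0.08 0.04]
pred wheel centre [ 0.613  -0.0139  0.0844] axis [ 0.005 -0.    -1.   ]
side [(0.7, 1605), (0.52, 1174)]
top [(0.82, 2010), (0.74, 200)]
['side'] [ 0.6164 -0.0149] 0.041
['top'] [ 0.6115 -0.0152] 0.086
['side', 'top'] [ 0.6154 -0.0153] 0.173
```

View pics/p3.png

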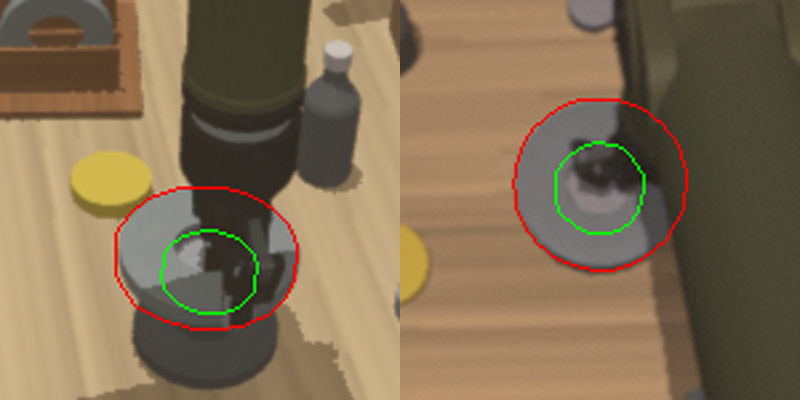

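{"op": "apply_moves", "data": {"series": [{"slide": [0, 0, 0.1], "twist": [0, 0, 0]}, {"slide": [0, 0, 0], "twist": [0, 0, 0]}, {"slide": [0, 0, 0], "twist": [0, 0, 0]}]}}

```text
clock: 33.13
ee_pos: [0.6161, -0.0574, 0.2505]
tool_rot: [3.138, 0.141, 0.007]
ft_force: [-0.1, -0.8, -3.6]
gripper_width: 0.0378
```

{"op": "apply_moves", "data": {"series": [{"slide": [0, 0, 0.1], "twist": [0, 0, 0]}, {"slide": [0, 0, 0], "twist": [0, 0, 0]}, {"slide": [0, 0, 0], "twist": [0, 0, 0]}]}}

```text
clock: 33.38
ee_pos: [0.6162, -0.0574, 0.2501]
tool_rot: [3.138, 0.141, 0.008]
ft_force: [-2.2, 0.0, 1.5]
gripper_width: 0.0378
```

{"op": "apply_moves", "data": {"series": [{"slide": [0, 0, 0.1], "twist": [0, 0, 0]}, {"slide": [0, 0, 0], "twist": [0, 0, 0]}, {"slide": [0, 0, 0], "twist": [0, 0, 0]}]}}

```text
clock: 33.63
ee_pos: [0.6162, -0.0574, 0.25]
tool_rot: [3.138, 0.141, 0.008]
ft_force: [-4.3, 0.3, 7.3]
gripper_width: 0.0377
```

{"op": "apply_moves", "data": {"series": [{"slide": [0, 0, -0.1], "twist": [0, 0, 0]}, {"slide": [0, 0, 0], "twist": [0, 0, 0]}], "force": 20}}

```text
clock: 33.8
ee_pos: [0.6163, -0.0574, 0.2501]
tool_rot: [3.138, 0.141, 0.009]
ft_force: [-1.7, 0.1, 2.9]
gripper_width: 0.0378
```

{"op": "apply_moves", "data": {"series": [{"slide": [0, 0, 0], "twist": [0, 0, 0]}, {"slide": [0, 0, 0], "twist": [0, 0, 0]}, {"slide": [0, 0, 0], "twist": [0, 0, 0]}, {"slide": [0, 0, 0], "twist": [0, 0, 0]}], "claw": 0.68}}

```text
clock: 34.13
ee_pos: [0.6163, -0.0573, 0.2496]
tool_rot: [3.138, 0.141, 0.008]
ft_force: [0.3, -0.1, -0.2]
gripper_width: 0.0578
```

{"op": "apply_moves", "data": {"series": [{"slide": [0, 0, -0.5], "twist": [0, 0, 0]}, {"slide": [0, 0, -1], "twist": [0, 0, 0]}, {"slide": [0, 0, -2], "twist": [0, 0, 0]}, {"slide": [0, 0, -3], "twist": [0, 0, 0]}, {"slide": [0, 0, -3], "twist": [0, 0, 0]}, {"slide": [0, 3, -3], "twist": [0, 0, 0]}, {"slide": [-3, 3, 0], "twist": [0, 0, 0]}, {"slide": [-3, 3, 0], "twist": [0, 0, 0]}, {"slide": [-3, 0, 0], "twist": [0, 0, 0]}, {"slide": [0, 0, 0], "twist": [0, 0, 0]}]}}

```text
clock: 34.97
ee_pos: [0.5303, -0.1573, 0.3742]
tool_rot: [3.136, 0.13, 0.001]
ft_force: [0.7, 0.3, -0.5]
gripper_width: 0.058
```

```bash
python3 - <<'E'
from fw import *
plan([.4324,-.1024,.1],Rdown(.09))
fw(.076,{'side':np.s_[:,:],'top':np.s_[:,:]})
a=manip.capture('side')[200:350,270:420];b=manip.capture('top')[140:290,285:435]
cv2.imwrite('pics/p4.png',np.hstack([cv2.resize(a,(400,400),interpolation=2),cv2.resize(b,(400,400),interpolation=2)]))
E
```

```text
clock 34.97 grip now [ 0.5304 -0.1577  0.2195] F [ 0.7  0.3 -0.5] w 0.058 q [ 0.6   0.15 -0.39  1.73  0.06  1.27 -1.3 ]
twist deg [ 0.15 -0.04 -0.43]  then slide cm [-9.25 -6.34 11.95]
side [(0.74, 1802)]
top [(0.96, 2811)]
['side'] [ 0.6171 -0.014 ] 0.633
['top'] [ 0.6117 -0.0147] 0.025
['side', 'top'] [ 0.6144 -0.0143] 0.708
```

View pics/p4.png

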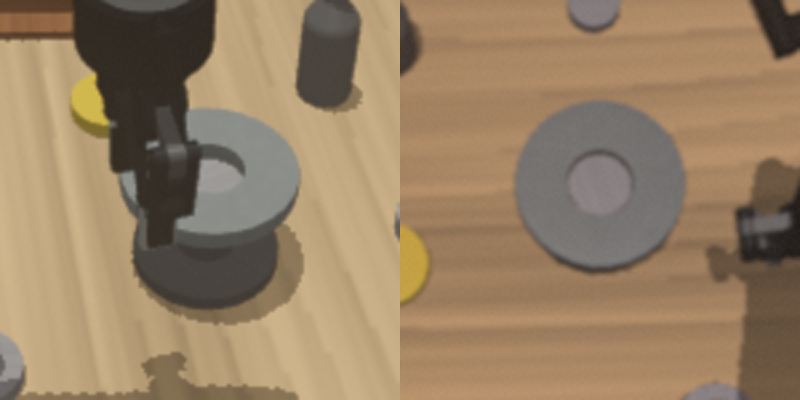

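{"op": "apply_moves", "data": {"series": [{"slide": [-1.5, -1.1, 0], "twist": [0, 0, 0]}, {"slide": [-3, -2.1, 1], "twist": [0, 0, 0]}, {"slide": [-3, -2.1, 2], "twist": [0, 0, 0]}, {"slide": [-1.75, -1, 3], "twist": [0, 0, 0]}, {"slide": [0, 0, 3], "twist": [0, 0, 0]}, {"slide": [0, 0, 2], "twist": [0, 0, 0]}, {"slide": [0, 0, 1], "twist": [0, 0, 0]}, {"slide": [0, 0, 0], "twist": [0, 0, 0]}, {"slide": [0, 0, 0], "twist": [0, 0, 0]}, {"slide": [0, 0, 0], "twist": [0, 0, 0]}], "claw": 0.72}}

```text
clock: 36.1
ee_pos: [0.439, -0.099, 0.2546]
tool_rot: [3.138, 0.142, 0.011]
ft_force: [0.8, 0.0, 0.5]
gripper_width: 0.0617
```

```bash
python3 - <<'E'
from ov import *
plan([.4324,-.1024,.034],Rdown(.09))
a=manip.capture('side')[260:380,200:320];b=manip.capture('top')[240:360,340:460]
cv2.imwrite('pics/f1.png',np.hstack([cv2.resize(a,(400,400),interpolation=2),cv2.resize(b,(400,400),interpolation=2)]))
E
```

```text
clock 36.1 grip now [ 0.4401 -0.0991  0.0999] F [0.8 0.  0.5] w 0.0617 q [ 0.59  0.05 -0.43  2.09  0.02  1.   -1.34]
twist deg [ 0.05 -0.39  0.03]  then slide cm [-0.69  0.28  6.59]
```

View pics/f1.png

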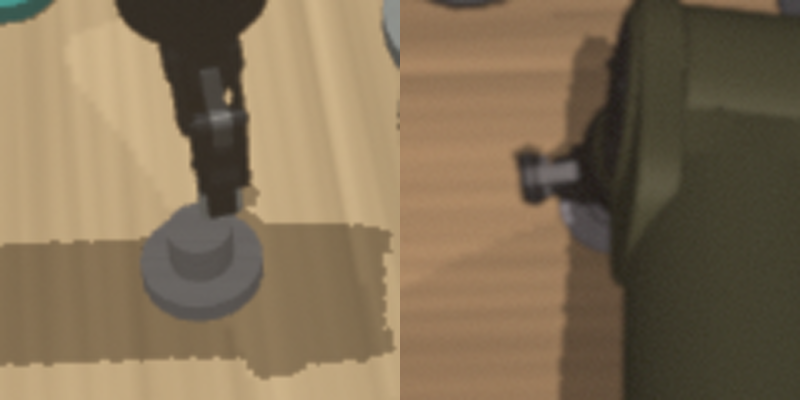

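{"op": "apply_moves", "data": {"series": [{"slide": [-0.4, 0.15, 0.5], "twist": [0, 0, 0]}, {"slide": [-0.3, 0.13, 0.5], "twist": [0, 0, 0]}, {"slide": [0, 0, 1.5], "twist": [0, 0, 0]}, {"slide": [0, 0, 1.5], "twist": [0, 0, 0]}, {"slide": [0, 0, 1.2], "twist": [0, 0, 0]}, {"slide": [0, 0, 0.8], "twist": [0, 0, 0]}, {"slide": [0, 0, 0.5], "twist": [0, 0, 0]}, {"slide": [0, 0, 0], "twist": [0, 0, 0]}, {"slide": [0, 0, 0], "twist": [0, 0, 0]}, {"slide": [0, 0, 0], "twist": [0, 0, 0]}]}}

```text
clock: 37.03
ee_pos: [0.4317, -0.1025, 0.1888]
tool_rot: [3.138, 0.141, 0.009]
ft_force: [-0.5, 0.8, 0.7]
gripper_width: 0.0617
```

```bash
python3 - <<'E'
from ov import *
plan([.4324,-.1024,.034],Rdown(.09))
a=manip.capture('side')[260:380,200:320]
cv2.imwrite('pics/f2.png',cv2.resize(a,(500,500),interpolation=2))
E
```

```text
clock 37.03 grip now [ 0.4326 -0.1026  0.0341] F [-0.5  0.8  0.7] w 0.0617 q [ 0.58  0.14 -0.42  2.16  0.08  0.85 -1.37]
twist deg [ 0.06 -0.33  0.  ]  then slide cm [ 0.07 -0.01  0.01]
```

View pics/f2.png

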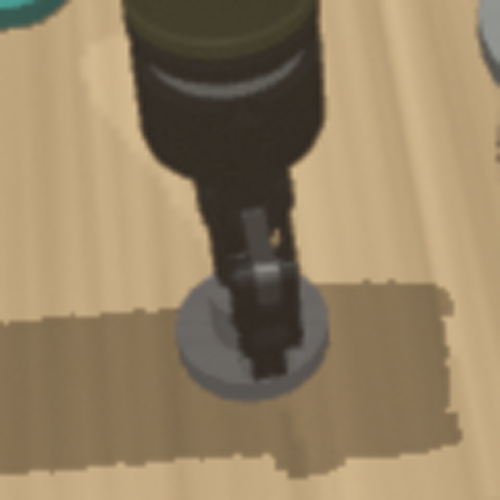

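{"op": "apply_moves", "data": {"series": [{"slide": [0, 0, 0], "twist": [0, 0, 0]}, {"slide": [0, 0, 0], "twist": [0, 0, 0]}, {"slide": [0, 0, 0], "twist": [0, 0, 0]}, {"slide": [0, 0, 0], "twist": [0, 0, 0]}, {"slide": [0, 0, 0], "twist": [0, 0, 0]}], "claw": 0, "force": 40}}

```text
clock: 37.5
ee_pos: [0.4317, -0.1024, 0.1889]
tool_rot: [3.138, 0.141, 0.009]
ft_force: [-2.3, 1.8, 5.3]
gripper_width: 0.0344
```

{"op": "apply_moves", "data": {"series": [{"slide": [0, 0, -0.3], "twist": [0, 0, 0]}, {"slide": [0, 0, -0.5], "twist": [0, 0, 0]}, {"slide": [0, 0, -1], "twist": [0, 0, 0]}, {"slide": [0, 0, -2], "twist": [0, 0, 0]}, {"slide": [0, 0, -3], "twist": [0, 0, 0]}, {"slide": [0, 0, -3], "twist": [0, 0, 0]}, {"slide": [0, 0, -3], "twist": [0, 0, 0]}, {"slide": [0, 0, -2], "twist": [0, 0, 0]}, {"slide": [0, 0, 0], "twist": [0, 0, 0]}, {"slide": [0, 0, 0], "twist": [0, 0, 0]}], "force": 70}}

```text
clock: 38.33
ee_pos: [0.4307, -0.1024, 0.337]
tool_rot: [3.137, 0.141, 0.011]
ft_force: [0.2, -0.1, -4.4]
gripper_width: 0.0339
```

```bash
python3 - <<'E'
from ov import *
plan([.6149,-.0146,.16],Rdown(.09))
a=manip.capture('side')[200:340,200:340]
cv2.imwrite('pics/f3.png',cv2.resize(a,(500,500),interpolation=2))
E
```

```text
clock 38.33 grip now [ 0.4317 -0.1025  0.1823] F [ 0.2 -0.1 -4.4] w 0.0339 q [ 0.61 -0.07 -0.42  2.02 -0.03  1.18 -1.28]
twist deg [ 0.1  -0.38  0.  ]  then slide cm [19.14 -7.09  2.23]
```

View pics/f3.png

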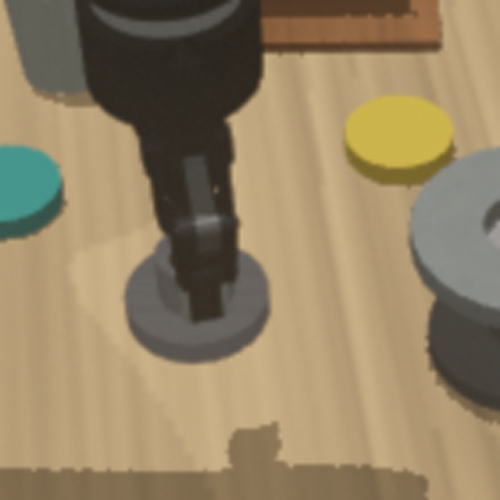

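{"op": "apply_moves", "data": {"series": [{"slide": [1.5, -0.6, 0], "twist": [0, 0, 0]}, {"slide": [3, -1.1, 0], "twist": [0, 0, 0]}, {"slide": [3.5, -1.3, 0], "twist": [0, 0, 0]}, {"slide": [3.5, -1.3, 0.2], "twist": [0, 0, 0]}, {"slide": [3.5, -1.3, 0.4], "twist": [0, 0, 0]}, {"slide": [2.5, -0.9, 0.6], "twist": [0, 0, 0]}, {"slide": [1, -0.4, 0.6], "twist": [0, 0, 0]}, {"slide": [0.47, -0.19, 0.4], "twist": [0, 0, 0]}, {"slide": [0, 0, 0], "twist": [0, 0, 0]}, {"slide": [0, 0, 0], "twist": [0, 0, 0]}, {"slide": [0, 0, 0], "twist": [0, 0, 0]}]}}

```text
clock: 39.3
ee_pos: [0.6124, -0.0157, 0.3145]
tool_rot: [3.137, 0.14, 0.005]
ft_force: [0.7, 0.3, -3.6]
gripper_width: 0.0338
```

```bash
cat > ov3.py <<'E'
from ov import *
def ov3(fn):
    s=manip.read_state(); R=Ro.from_rotvec(s['tool_rot']).as_matrix(); g=np.array(s['ee_pos'])+G*R[:,2]
    a=manip.capture('side'); b0=g-[0,0,.034]
    for pts,c in ((cyl(.034,0,.014)+b0,(0,0,255)),(cyl(.025,.092,.092)+[.6160,-.0148,0],(0,255,0))):
        cv2.polylines(a,[np.round(cv2.convexHull(proj('side',pts).astype(np.float32))).astype(int)],1,c,1)
    cv2.imwrite(fn,cv2.resize(a[180:320,275:415],(600,600),interpolation=2))
E
python3 - <<'E'
from ov3 import *
plan([.6142,-.0148,.126],Rdown(.09)); ov3('pics/f4.png')
E
```

```text
clock 39.3 grip now [ 0.6128 -0.0158  0.1598] F [ 0.7  0.3 -3.6] w 0.0338 q [ 0.4   0.34 -0.51  1.65  0.18  1.19 -1.63]
twist deg [ 0.07 -0.16 -0.06]  then slide cm [ 0.19 -0.07  3.38]
```

View pics/f4.png

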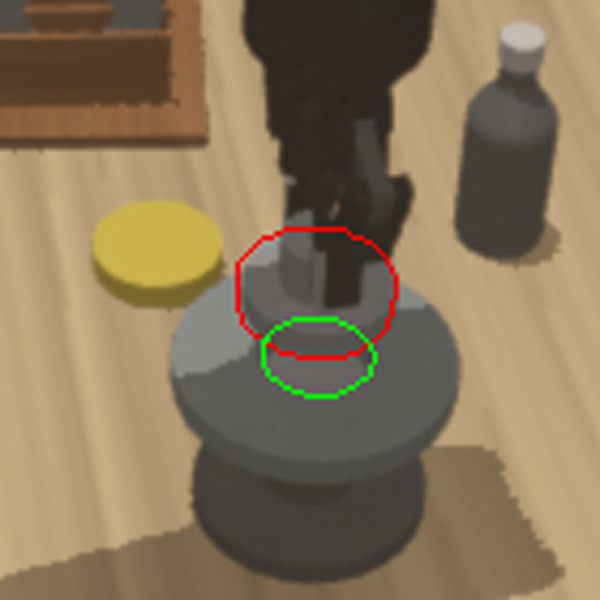

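{"op": "apply_moves", "data": {"series": [{"slide": [0.1, -0.05, 0.8], "twist": [0, 0, 0]}, {"slide": [0, 0, 0.9], "twist": [0, 0, 0]}, {"slide": [0, 0, 0.7], "twist": [0, 0, 0]}, {"slide": [0, 0, 0.4], "twist": [0, 0, 0]}, {"slide": [0, 0, 0.2], "twist": [0, 0, 0]}, {"slide": [0, 0, 0], "twist": [0, 0, 0]}, {"slide": [0, 0, 0], "twist": [0, 0, 0]}, {"slide": [0, 0, 0], "twist": [0, 0, 0]}]}}

```text
clock: 40.02
ee_pos: [0.6146, -0.0141, 0.2854]
tool_rot: [3.138, 0.141, 0.008]
ft_force: [0.4, -0.2, -4.0]
gripper_width: 0.0338
```

```bash
python3 - <<'E'
from ov3 import *
plan([.6142,-.0148,.126],Rdown(.09)); ov3('pics/f5.png')
E
```

```text
clock 40.02 grip now [ 0.6154 -0.0141  0.1307] F [ 0.4 -0.2 -4. ] w 0.0338 q [ 0.39  0.37 -0.51  1.67  0.2   1.14 -1.65]
twist deg [ 0.03 -0.3   0.01]  then slide cm [-0.04  0.07  0.47]
```

View pics/f5.png

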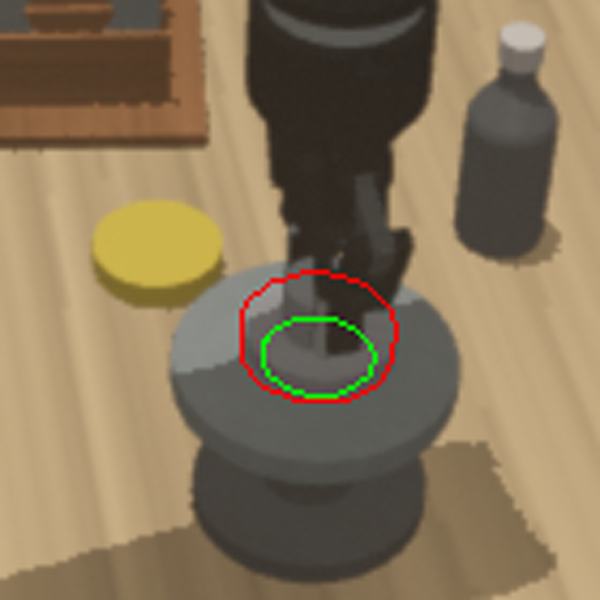

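{"op": "apply_moves", "data": {"series": [{"slide": [-0.12, 0.05, 0.2], "twist": [0, 0, 0]}, {"slide": [0, 0, 0.15], "twist": [0, 0, 0]}, {"slide": [0, 0, 0], "twist": [0, 0, 0]}, {"slide": [0, 0, 0], "twist": [0, 0, 0]}, {"slide": [0, 0, 0], "twist": [0, 0, 0]}]}}

```text
clock: 40.48
ee_pos: [0.6133, -0.0148, 0.2816]
tool_rot: [3.138, 0.141, 0.007]
ft_force: [0.5, 0.2, -3.5]
gripper_width: 0.0343
```

{"op": "apply_moves", "data": {"series": [{"slide": [0, 0, 0.1], "twist": [0, 0, 0]}, {"slide": [0, 0, 0], "twist": [0, 0, 0]}, {"slide": [0, 0, 0], "twist": [0, 0, 0]}]}}

```text
clock: 40.73
ee_pos: [0.6134, -0.0147, 0.2811]
tool_rot: [3.138, 0.141, 0.008]
ft_force: [-1.5, 0.2, 0.9]
gripper_width: 0.034
```

{"op": "apply_moves", "data": {"series": [{"slide": [0, 0, 0.1], "twist": [0, 0, 0]}, {"slide": [0, 0, 0], "twist": [0, 0, 0]}, {"slide": [0, 0, 0], "twist": [0, 0, 0]}]}}

```text
clock: 40.98
ee_pos: [0.6134, -0.0146, 0.281]
tool_rot: [3.138, 0.141, 0.008]
ft_force: [-3.7, 0.3, 6.4]
gripper_width: 0.0339
```

Contact is made, so I'll release and rise.

{"op": "apply_moves", "data": {"series": [{"slide": [0, 0, -0.1], "twist": [0, 0, 0]}, {"slide": [0, 0, 0], "twist": [0, 0, 0]}], "force": 20}}

```text
clock: 41.15
ee_pos: [0.6134, -0.0147, 0.2811]
tool_rot: [3.138, 0.141, 0.009]
ft_force: [-2.1, -0.3, 2.2]
gripper_width: 0.0339
```

{"op": "apply_moves", "data": {"series": [{"slide": [0, 0, 0], "twist": [0, 0, 0]}, {"slide": [0, 0, 0], "twist": [0, 0, 0]}, {"slide": [0, 0, 0], "twist": [0, 0, 0]}, {"slide": [0, 0, 0], "twist": [0, 0, 0]}, {"slide": [0, 0, 0], "twist": [0, 0, 0]}], "claw": 0.75}}

```text
clock: 41.57
ee_pos: [0.6133, -0.0147, 0.2805]
tool_rot: [3.138, 0.141, 0.008]
ft_force: [0.2, -0.7, -0.4]
gripper_width: 0.064
```

{"op": "apply_moves", "data": {"series": [{"slide": [0, 0, -0.5], "twist": [0, 0, 0]}, {"slide": [0, 0, -1], "twist": [0, 0, 0]}, {"slide": [0, 0, -2], "twist": [0, 0, 0]}, {"slide": [0, 0, -3], "twist": [0, 0, 0]}, {"slide": [0, 0, -3], "twist": [0, 0, 0]}, {"slide": [-2, 3, -2], "twist": [0, 0, 0]}, {"slide": [-3, 3, 0], "twist": [0, 0, 0]}, {"slide": [-3, 3, 0], "twist": [0, 0, 0]}, {"slide": [-3, 3, 0], "twist": [0, 0, 0]}, {"slide": [-3, 3, 0], "twist": [0, 0, 0]}, {"slide": [0, 3, 0], "twist": [0, 0, 0]}, {"slide": [0, 3, 0], "twist": [0, 0, 0]}, {"slide": [0, 0, 0], "twist": [0, 0, 0]}, {"slide": [0, 0, 0], "twist": [0, 0, 0]}]}}

```text
clock: 42.73
ee_pos: [0.4936, -0.2361, 0.3959]
tool_rot: [3.138, 0.135, 0.009]
ft_force: [-0.3, 0.4, 0.6]
gripper_width: 0.0639
```

```bash
python3 - <<'E'
from fw import *
plan([.6142,-.0148,.126],Rdown(.09))
A=np.s_[:,:]
fw(.076,{'side':A,'top':A})
a=manip.capture('side');b=manip.capture('top'); 
for n,im in (('side',a),('top',b)):
    bx=1.4e-3*(1 if n=='side' else -1)
    for r,z in ((.034,.106),(.018,.132),(.065,.092)):
        cv2.polylines(im,[np.round(cv2.convexHull(proj(n,cyl(r,z,z)+[.6149+bx,-.0143,0]).astype(np.float32))).astype(int)],1,(0,0,255),1)
cv2.imwrite('pics/e1.png',np.hstack([cv2.resize(a[200:350,270:420],(400,400),interpolation=2),cv2.resize(b[140:290,285:435],(400,400),interpolation=2)]))
cv2.imwrite('pics/e2.png',manip.capture('side'))
m=manip.masks_of('side','front_flange'); print([(d['confidence'],d['uv']) for d in m])
E
```

```text
clock 42.73 grip now [ 0.4945 -0.2362  0.2412] F [-0.3  0.4  0.6] w 0.0639 q [ 0.74  0.12 -0.37  1.71  0.04  1.31 -1.12]
twist deg [ 0.06 -0.32 -0.22]  then slide cm [ 14.   -20.96  11.52]
side [(0.63, 1584)]
top [(0.56, 2211)]
['side'] [ 0.6167 -0.0159] 0.872
['top'] [ 0.612  -0.0148] 0.039
['side', 'top'] [ 0.6142 -0.015 ] 0.94
[(0.84, [349.3, 260.3])]
```

View pics/e1.png

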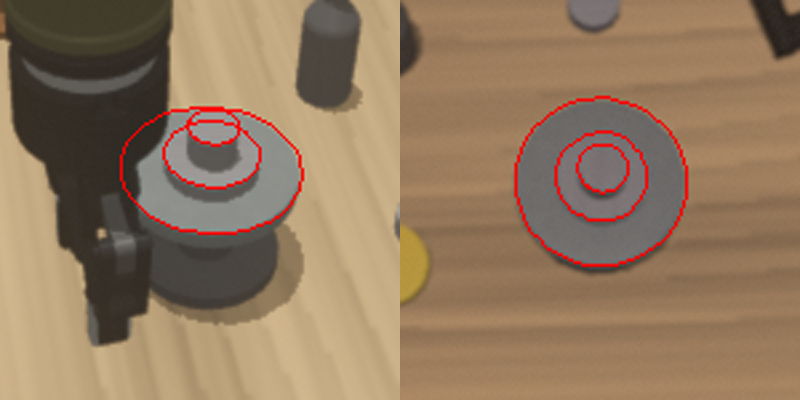

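View pics/e2.png

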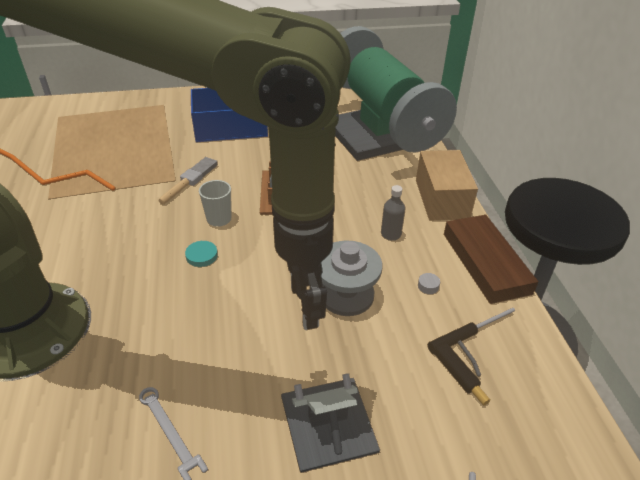

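The stack matches the projected outlines in both views to about 2 mm, and the arm is clear of it, so I'm handing in.

```bash
python3 -c "
from station import manip
print(manip.close_job()); print(manip.read_state()['clock'])"
```

```text
the job is handed in; nothing more can be done
None
the job is handed in; nothing more can be done
```

The wheel pack is built on the stand and the job is handed in, at about 43 s of the 72 s allowed. No verdict was reported.

- **Sequence:** I put the plain grey flange on the stand and leaned the large wheel on the rest against both pins. I let go of it there, regripped it square to its face and laid it flat on the flange. The hub flange went on top, hub up. Every set-down was in 1 mm steps, with contact forces of about 10–15 N.
- **Last checks:** In both views the wheel and hub flange matched outlines drawn centred on the stand to about 2 mm. The wheel's position measured about 1–2 mm from the stand's in the top picture. The plain flange matched its outline in the side view after placing. The stack looked level, and the gripper was clear with nothing in it.
- **Disagreements:** The two cameras differ by about 3 mm in x, a steady calibration offset, so I compared positions within each camera. The last side-view fit of the wheel was poor because the arm blocked part of the view, so I relied on the top view there.
- **Not fully checked:** The bottle, air gun and spacer looked unmoved in the last pictures. The small wheel was hidden by the arm in the last side picture; it stood in its slot in the last view where it showed clearly.

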